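Clamp the new table feet and lock their cams

TASK

Fit out the new wooden table feet on the table: run the bar clamp's jaw fully back with its release lever, stand all the feet upright side by side between the jaws and pump the trigger until the pad holds them firmly, then, with them clamped, use the driver to turn the brass cam in each foot clockwise to its stop. After that run the jaw fully back again with the release lever, stand all the feet upright in the tray and put the driver back in its block. Move the jaw only by its trigger and lever and the cams only with the driver, not with the fingers, and leave the coaster and the jug alone.

Things in the scene. Friction and masses are not known exactly. Their poses are not given: they have to be found in the camera images.
- clamp: Bar clamp on a plywood board 110 x 345 mm, top z 12 mm. Origin under the board; x across, y along the clamp. Dark fixed jaw at the -y end: face at y = -150 mm, 60 wide, top z 54. The moving jaw closes towards -y. Feet stand on the board at x = 0 between them: y -150 to -26 with the jaw fully back. Black head: y 14 to 130, 50 wide, top z 65; trigger and handle on it, release lever at its +y end
- trigger_grip (a point): Press point on the grey trigger's rear (+y) face, 110 mm over the table at rest. Upright lever 22 wide in x, 12 thick, top z 124, hinged 89 mm below; pressed to clamp -y, towards the fixed black handle in front of it (10 thick, 24 wide, top z 130). Trigger back to handle front: 49 mm at rest, 23 squeezed home. Squeeze both from above between the fingers, or push the trigger alone
- release_pad (a point): Top of the release lever's thumb pad (34 x 20 mm), 73 mm above the table at rest. Pressed straight down it goes down up to 13 mm (4 to 10 N) and frees the jaw from about 3 mm on; it springs back up
- jaw (a joint): Travel of the moving jaw: 0 fully back (open), 0.085 m fully forward (clamp -y). A light spring (4 N) draws it back, but a lock holds it wherever the trigger has brought it; while the release lever is held down it runs back by itself, in about 1 s
- pad (a joint): How far the sprung rubber pad on the jaw's front (50 wide, z 16 to 52 mm; its free face is 22 mm ahead of the jaw plate) is pressed back into the jaw: 0 free, 0.010 m fully in; 2 N plus 1.1 N per mm. Over 0.003 m is a firm grip; an extra stroke may press it right in, which does no harm
- trigger (a joint): Trigger angle: 0 at rest, 0.29 rad squeezed home. Springs back. Each full squeeze and release advances the jaw 6 to 9 mm (the first 0.1 rad is idle) until the pad is fully in and it stalls; 2 to 15 N at the press point
- tray: Shallow light-wood tray, 126 x 190 mm outside, walls 6 mm thick and 12 mm high, floor 6 mm thick. Origin: centre of its underside; x its short side, y its long side
- holder: Light-wood block 60 x 60 mm, 50 mm high, with an upright 24 mm round hole through its middle where the driver stands blade down. Origin: centre of its underside
- driver: Stubby flat-blade driver, 105 mm long, 90 g. Origin: blade tip; z along the shaft to the handle; x along the blade's width. Blade 18 wide, 3 thick, 12 long; shaft diameter 10; collar diameter 32 from 42 to 47 mm, rests on the holder (tip then 8 mm above the table); black square handle 24 x 24 mm, faces along x and y, from 47 to 102 mm
- foot1: Dark wooden table foot (two or three, all alike, are present), 48 (x) x 36 (y) mm, 44 mm high, felt under it, about 0.15 kg. Origin: centre of its underside, z up. In the middle of its top sits the brass cam
- cam1 (a joint): Turn of the captive brass cam in foot 1: 0 fully anticlockwise, 1.571 rad at its clockwise stop (seen from above); stiff (0.05 N m), stays where left. Head 26 mm across, 8 mm high on the foot's top; a slot 6 mm wide and 6 deep, open at both ends, runs right across it: along the foot's x at 0, along its y at 1.571
- cam_head1: The brass cam head of foot 1. Origin: on the foot's top in its middle, 44 mm above its underside; x runs along the slot, whose floor is 2 mm above the origin
- foot2: Dark wooden table foot (two or three, all alike, are present), 48 (x) x 36 (y) mm, 44 mm high, felt under it, about 0.15 kg. Origin: centre of its underside, z up. In the middle of its top sits the brass cam
- cam2 (a joint): Turn of the captive brass cam in foot 2: 0 fully anticlockwise, 1.571 rad at its clockwise stop (seen from above); stiff (0.05 N m), stays where left. Head 26 mm across, 8 mm high on the foot's top; a slot 6 mm wide and 6 deep, open at both ends, runs right across it: along the foot's x at 0, along its y at 1.571
- cam_head2: The brass cam head of foot 2. Origin: on the foot's top in its middle, 44 mm above its underside; x runs along the slot, whose floor is 2 mm above the origin
- foot3: Dark wooden table foot (two or three, all alike, are present), 48 (x) x 36 (y) mm, 44 mm high, felt under it, about 0.15 kg. Origin: centre of its underside, z up. In the middle of its top sits the brass cam
- cam3 (a joint): Turn of the captive brass cam in foot 3: 0 fully anticlockwise, 1.571 rad at its clockwise stop (seen from above); stiff (0.05 N m), stays where left. Head 26 mm across, 8 mm high on the foot's top; a slot 6 mm wide and 6 deep, open at both ends, runs right across it: along the foot's x at 0, along its y at 1.571
- cam_head3: The brass cam head of foot 3. Origin: on the foot's top in its middle, 44 mm above its underside; x runs along the slot, whose floor is 2 mm above the origin
- foot4: Dark wooden table foot (two or three, all alike, are present), 48 (x) x 36 (y) mm, 44 mm high, felt under it, about 0.15 kg. Origin: centre of its underside, z up. In the middle of its top sits the brass cam
- cam4 (a joint): Turn of the captive brass cam in foot 4: 0 fully anticlockwise, 1.571 rad at its clockwise stop (seen from above); stiff (0.05 N m), stays where left. Head 26 mm across, 8 mm high on the foot's top; a slot 6 mm wide and 6 deep, open at both ends, runs right across it: along the foot's x at 0, along its y at 1.571
- cam_head4: The brass cam head of foot 4. Origin: on the foot's top in its middle, 44 mm above its underside; x runs along the slot, whose floor is 2 mm above the origin
- coaster: Six-sided dark wooden coaster, 100 mm across, 12 mm thick; a bystander. Origin: centre of its underside
- jug: Small brown stoneware jug, 100 mm in diameter, 125 mm high; a bystander. Origin: centre of its underside
- jaw_plate: The clamp's moving dark steel jaw plate (58 wide, 12 thick, top 54 mm above the table) with its bar; the fingers must not push it
Not all that is in view belongs to the job. Of the things that look like the driver, the smaller one is meant. What is shaped like the foot2 but green is not meant.

How it is judged:
By the outcome, as a careful person would: the job done as asked, in the order asked, and still so for the second after the job is handed in, with the robot touching nothing.
Of foot1, foot2, foot3, foot4 only 2 to 3 are there at a start; the rules pass over those that are not, and their reading is None.
At some moment in a run one of foot1, foot2, foot3, foot4 may be knocked a few centimetres aside while the robot is not near it.
It also fails if it takes over 210 s, if anything falls off the work surface, if the arm or the gripper's body presses on something with over 40 N, if the wrist force passes 120 N, or if a joint passes its speed limit or range.

ROBOT

A 6-joint arm with a two-finger parallel gripper is mounted at the origin on the work surface. World frame = base frame: x ahead of the robot, y to its left, z up, the work surface at z = 0. Lengths are in mm, angles in degrees, forces in N, time in s.
With the tool pointing down it reaches from about 300 to 850 mm from the base axis. Payload 4.2 kg.
Tool frame: the origin (TCP) lies at the very end of the fingers, on their centre line; the grasp point (between the pads) lies 19 mm behind it (env.tcp_to_grasp is the distance from the TCP to the grasp point, in mm); z points along the fingers, y is the line along which they close (so a half turn about z gives the same grasp; the last joint's range is limited). The gripper opens to 91 mm and grips with 3 to 60 N. Pads are 32 mm wide; open, the fingers measure 118 mm over their backs; the gripper's body (76 mm by 178 mm) begins 60 mm behind the grasp point.
Start: joints at [-1.146, 18.312, 89.639, -0, 72.044, -1.146], TCP at [575.016, 0, 213.976] pointing down, gripper open.
Joint ranges: [-177.97, 177.97], [-48.28, 115.42], [12.27, 149.76], [-77.06, 257.06], [2.81, 150.46], [-146.56, 146.56]. Speed limits (degrees/s): [147.25, 147.25, 180, 180, 180, 180].

INTERFACE

Orientations are given as [roll, pitch, yaw] about the fixed x, y, z axes, in that order (R = Rz(yaw) Ry(pitch) Rx(roll)).
In Python, from workcell import env gives the robot as it stands.
- The arm moves only by the tool move_arm, never from a script. Its argument "plan" is a list of rows, each a list of 3 entries, a list of its own where there are three numbers: the shift along the world's x, y, z in cm, then the turn about the world's z in degrees, then the closure, from 0 (fully open) to 1 (shut). In form: [[[x, y, z], turn, claw], ...]. A call has 1 to 5 rows; each row shifts and turns the commanded pose from where the row before left it; what a row does not reach is not made up. A row lasts 1/10 s, in which the tool goes at most 50 mm and 8.59 degrees, less where a joint would pass 70% of its speed; a pose out of reach is approached as far as the arm can. A call is refused whole if a number of a shift passes 5 or a number of a turn 8.59, either way. A call with a gripper value outside its range is refused whole. The fingers move at their own pace and stop on an object; "squeeze" is the grip in N (left out, the last holds). Time passes only in rows, so rows that do not move let the fingers close. It gives the time, the measured TCP pose, the force, the opening and the grip force at its end, in the units of the state.
- env.state(): the state, without advancing time (a new reading comes with each control period).
- env.grab_frame(name): name is "scene" or "side" or "wrist"; returns a dict with "frame" (384x512x3 uint8, red, green, blue), "z_map" (384x512 float32, mm along the optical axis (not along the pixel's ray), 0 where there is no reading), "fovy" (degrees; the focal length in pixels is half the picture's height over the tangent of half this angle, whatever the lens; pixels are square), "cx", "cy" (the principal point, pixels), "position" and "orientation" of the camera in the world. Camera axes: x right, y down, z forward; pixel columns grow to the right and rows downward; lengths in mm; the calibration is good to about 2 mm. A picture is of the moment at which its call begins.
- env.job_done(): hands the job in; it is judged then, once.
Trained networks look in a picture, given as the dict that the camera call returned (one of the last four; its "shot" number tells which), for a name from the list of things; names that differ only in an ending like _2 or _b are one class to them, and where a whole thing is asked for, a point or a joint stands for the part that bears it (a point fixed in the world has none). Each returns a list of dicts, best first, with "score" (0 to 1); they miss things now and then, are a little off and sometimes report something else, mostly with a low value. They report only what shows in the picture. A call takes as long as a camera call. They do not tell look-alikes from the thing itself.
- env.search_frame(picture, label): "point" ([column, row] in pixels, amid what is visible of it).
- env.landmark_of(picture, label): "point" ([column, row] in pixels: a listed point, or the origin of a listed thing).
The state is a dict: "time_s": time; "qpos": joint angles; "qvel": joint speeds; "effort": joint torques, N m; "ee_pos": TCP position; "ee_rot": TCP orientation; "force": force on the tool from outside, world axes, zero at the start; "torque": the same for the moment, N m; "gripper_width": finger opening in mm; "gripper_force": force on a finger pad.
Only numpy, scipy, OpenCV 4.12 (cv2) and the standard library are available. Lean on these libraries where they do the work, as an engineer would, in place of code of your own. Each camera call takes 0.05 s, during which the arm holds its last target. There are 200 camera calls.

## Working session

There is one attempt and no reset: what is moved stays moved. The work goes in short steps, Python scripts to look and compute and a tool call to move; the robot and the scene stay as the last step left them, time stands still between calls to the robot, and variables do not carry over. Pictures are saved under pics/ and viewed, at most 17 in all, crops included, and the job is handed in when it is done.

Besides the shell and the picture viewer there is one more tool, called by a JSON object that holds its "fn" and its "kwargs". move_arm: Moves the arm, as the interface text tells. Its arguments: {"type":"object","properties":{"plan":{"type":"array","items":{"type":"array"}},"squeeze":{"type":"number"}},"required":["plan"]}

```bash
mkdir -p pics; ls
cat > h.py <<'E'
import numpy as np, cv2
from scipy.spatial.transform import Rotation as R
from workcell import env
def cam(p):
    f=p["frame"].shape[0]/2/np.tan(np.radians(p["fovy"])/2)
    o=np.array(p["orientation"],float)
    M=o if o.shape==(3,3) else R.from_euler("xyz",o,degrees=True).as_matrix()
    return f,M,np.array(p["position"],float)
def ray(p,uv):
    f,M,t=cam(p); return M@np.array([(uv[0]-p["cx"])/f,(uv[1]-p["cy"])/f,1.0]),t
def at_z(p,uv,z):
    d,t=ray(p,uv); return t+d*(z-t[2])/d[2]
def at_depth(p,uv):
    d,t=ray(p,uv); z=p["z_map"][int(round(uv[1])),int(round(uv[0]))]; return t+d*z
def cloud(p):
    f,M,t=cam(p); v,u=np.mgrid[:384,:512]; z=p["z_map"]
    c=np.stack([(u-p["cx"])/f*z,(v-p["cy"])/f*z,z],-1); return c@M.T+t
def proj(p,X):
    f,M,t=cam(p); c=M.T@(np.array(X,float)-t); return c[0]/c[2]*f+p["cx"],c[1]/c[2]*f+p["cy"]
def save(p,n,crop=None,s=1):
    im=p["frame"][:,:,::-1]
    if crop: im=im[crop[1]:crop[3],crop[0]:crop[2]]
    cv2.imwrite("pics/"+n+".png",cv2.resize(np.ascontiguousarray(im),None,fx=s,fy=s,interpolation=cv2.INTER_CUBIC))
E
python3 - <<'E'
from h import *
np.set_printoptions(precision=1,suppress=True)
print(env.state())
for n in ["scene","side","wrist"]:
    p=env.grab_frame(n); save(p,n+"0",s=1.5)
    print(n,p["fovy"],p["cx"],p["cy"],p["position"],p["orientation"],p["shot"])
    if n=="wrist": continue
    for l in ["clamp","trigger_grip","release_pad","jaw_plate","tray","holder","driver","foot1","cam_head1","coaster","jug"]:
        for r in env.landmark_of(p,l): 
            if r["score"]>.2: print(l,np.array(r["point"]),round(r["score"],2),at_depth(p,r["point"]))
E
```

```text
pics
{'time_s': 0.0, 'qpos': array([-1.1, 18.4, 89.7, -0. , 72. , -1.1]), 'qvel': array([0. , 0. , 0. , 0. , 0. , 0.1]), 'effort': array([ -0. , -41.2, -23.2,   0.1,   0. ,  -0. ]), 'ee_pos': array([574.5,  -0. , 213.1]), 'ee_rot': array([-179.9,   -0. ,   90. ]), 'force': array([ 0.1, -0.1,  0.7]), 'torque': array([ 0., -0.,  0.]), 'gripper_force': 0.0, 'gripper_width': 90.91766468796139}
scene 54.138577088350985 254.24088680695004 188.41054096073634 [ 911.  -701.7  847.1] [-137.     0.7   26.7] 1
clamp [281.9 183.1] 0.56 [618.6  47.   12.6]
trigger_grip [294.4 142. ] 0.41 [623.2 116.3 125.7]
release_pad [242.2 152.8] 0.61 [438.  126.1   3.5]
release_pad [309.5 137.6] 0.5 [637.2 218.1  72.5]
jaw_plate [270.5 199.8] 0.73 [618.3 -35.5  19.1]
tray [166.3 261.3] 0.98 [ 459.9 -336.7    5. ]
tray [230.5 159.5] 0.44 [445.8  36.8  49.7]
holder [241.4 253.4] 0.84 [ 638.1 -252.    46.6]
driver [279.4 253.9] 0.83 [ 714.9 -186.7    6.5]
driver [243.8 251.5] 0.76 [ 642.3 -246.7   50.6]
foot1 [230.7 168.9] 0.69 [448.8  28.8  17.2]
foot1 [213.4 151.6] 0.65 [362.4  67.7  26. ]
foot1 [208.7 196.1] 0
[... 989 characters left out ...]
.33 [436.1  41.   43.1]
driver [307.2 232.7] 0.82 [ 595.2 -260.3   29.2]
driver [323.9 211.1] 0.62 [ 717.1 -188.5    5.2]
driver [202.7 204.2] 0.43 [430.8  21.   23. ]
foot1 [226.6 230.6] 0.82 [ 429.5 -121.8   19.9]
foot1 [171.8 208.3] 0.8 [351.5  65.2  14.4]
foot1 [200.7 203.8] 0.53 [427.5  27.5  22. ]
cam_head1 [185.2 176.1] 0.55 [439.8 152.9  49.8]
cam_head1 [199.5 191.4] 0.48 [437.2  48.9  50.4]
cam_head1 [226.6 216.1] 0.46 [ 443.9 -100.    49. ]
cam_head1 [167.9 194. ] 0.44 [355.5  91.7  48.8]
coaster [295.3 169.4] 0.74 [792.8  46.6   6.2]
jug [371.4 261.5] 0.66 [ 639.6 -444.2   45.3]
wrist 67.98903551618201 259.59449264238833 193.92810399350026 [574.3  72.  385.1] [165.2   0.1  -0. ] 3
```

View pics/scene0.png

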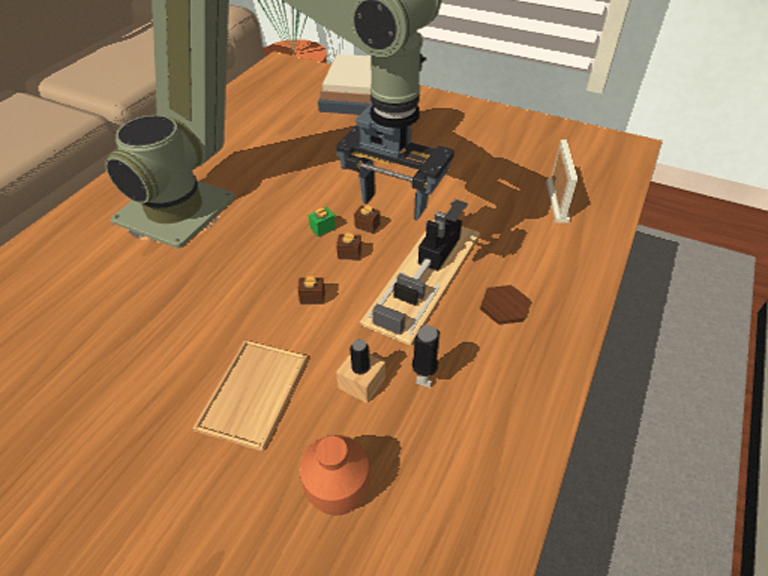

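View pics/side0.png

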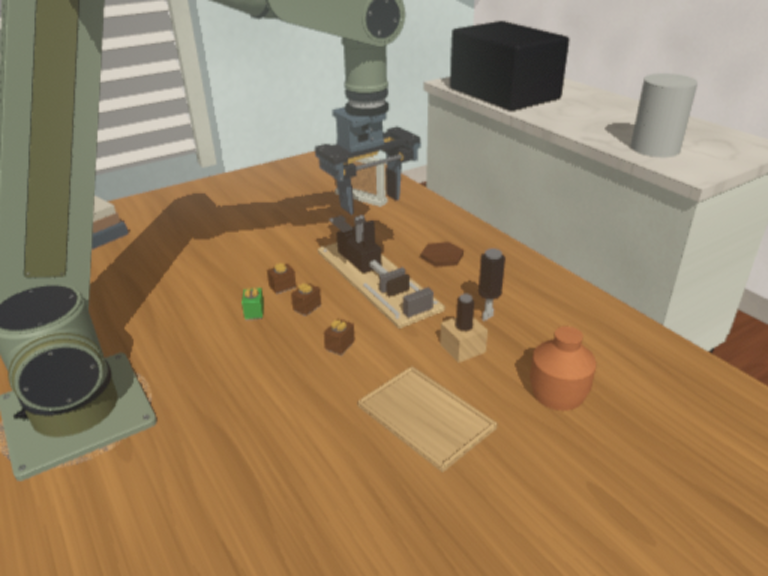

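Scene (512-px): brown feet at (245,145), (232,162), (208,192); the green look-alike is at (214,147) and is not wanted. The small driver is in the block at (240,240), and the larger look-alike driver is at (284,235). The jaw is well forward.

View pics/wrist0.png

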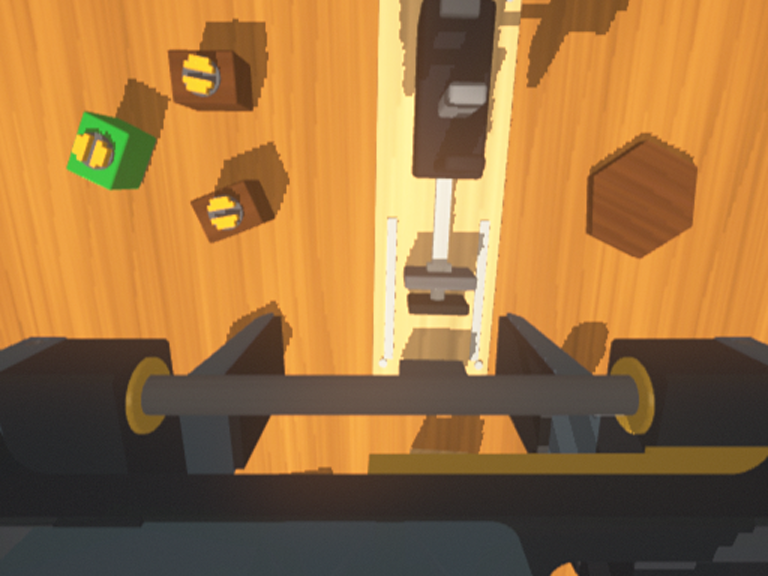

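```bash
cat >> h.py <<'E'
def rect(P,lo,hi,box):
    """oriented rectangle of cloud points with z in lo..hi within box x0,x1,y0,y1"""
    P=P.reshape(-1,3); x0,x1,y0,y1=box
    m=(P[:,2]>lo)&(P[:,2]<hi)&(P[:,0]>x0)&(P[:,0]<x1)&(P[:,1]>y0)&(P[:,1]<y1)
    Q=P[m][:,:2].astype(np.float32)
    if len(Q)<5: return None
    r=cv2.minAreaRect(Q); return [np.round(v,1) for v in (r[0],r[1],r[2],len(Q),Q.mean(0))]
E
python3 - <<'E'
from h import *
np.set_printoptions(precision=1,suppress=True)
ps={n:env.grab_frame(n) for n in("scene","side","wrist")}
save(ps["scene"],"scenecrop1",(170,110,350,290),3.3)
for n,p in ps.items():
    P=cloud(p); print(n)
    for l,lo,hi,b in [("footA",38,46,(400,500,90,190)),("footB",38,46,(395,490,0,80)),("footC",38,46,(400,490,-160,-60)),
      ("holder",46,52,(550,700,-320,-200)),("driverTop",90,140,(550,690,-320,-200)),("tray",9,14,(350,600,-480,-230)),
      ("board",9,15,(520,720,-200,300)),("head",60,68,(540,700,0,230)),("pad",68,77,(560,700,180,300)),("trig",118,127,(560,700,60,180)),("handle",127,133,(560,700,50,180)),("jaws",50,56,(540,700,-150,60)),("jug",120,128,(560,760,-540,-350)),("bigdrv",100,200,(690,800,-260,-100))]:
        print(l,rect(P,lo,hi,b))
E
```

```text
scene
footA [array([439.6, 140. ]), array([49.3, 38.6]), np.float64(0.7), np.int64(88), array([442.9, 137.2], dtype=float32)]
footB [array([447.8,  42.5]), array([48.5, 37.2]), np.float64(19.6), np.int64(97), array([449. ,  39.8], dtype=float32)]
footC [array([442.1, -99.4]), array([47.4, 36.4]), np.float64(30.0), np.int64(122), array([ 443.5, -102.1], dtype=float32)]
holder [array([ 624.1, -231. ]), array([62. , 62.1]), np.float64(84.3), np.int64(291), array([ 628.5, -239.1], dtype=float32)]
driverTop [array([ 624.2, -232. ]), array([24.1, 24.2]), np.float64(74.2), np.int64(130), array([ 626.2, -234.8], dtype=float32)]
tray [array([ 504.6, -326.4]), array([206.7, 191.3]), np.float64(9.6), np.int64(485), array([ 470.5, -345.1], dtype=float32)]
board [array([621.9,  14. ]), array([146.5, 420.5]), np.float64(5.3), np.int64(1414), array([628.9,  22.2], dtype=float32)]
head [array([626.8, 142.3]), array([148.2,  48.3]), np.float64(82.5), np.int64(240), array([629.4, 128.7], dtype=float32)]
pad [array([625.2, 208.9]), array([32.7, 54.9]), np.float64(4.9), np.int64(85), array([622.8, 211.2
[... 2832 characters left out ...]
  50.2]), np.float64(88.4), np.int64(4352), array([616.2, 134.1], dtype=float32)]
pad [array([619.3, 181.8]), array([ 3.6, 25.3]), np.float64(89.8), np.int64(110), array([619.7, 181.9], dtype=float32)]
trig [array([618. , 100.9]), array([49.2, 24. ]), np.float64(87.1), np.int64(424), array([617.3, 116.4], dtype=float32)]
handle [array([617.1,  81.3]), array([ 9.2, 23.6]), np.float64(89.9), np.int64(312), array([616.6,  81.1], dtype=float32)]
jaws [array([614.3, -19. ]), array([34. , 56.7]), np.float64(88.7), np.int64(788), array([614.1, -16.8], dtype=float32)]
jug None
bigdrv [array([ 705.7, -193.1]), array([ 3.3, 16.8]), np.float64(7.7), np.int64(36), array([ 705.9, -194.2], dtype=float32)]
```

The wrist view shows feet A (205,75) and B (225,210), the green one at (95,150), and the trigger and handle at (465,95). Next I'll move the camera over the lever end.

{"fn": "move_arm", "kwargs": {"plan": [[[2.2,5,0],0,1],[[2.2,5,0],0,1],[[0,3,0],0,1],[[0,0,0],0,1],[[0,0,0],0,1]]}}

```text
time_s: 1.9
ee_pos: [615.1, 121.8, 213.7]
ee_rot: [-180.0, 0.0, 90.1]
force: [0.4, -0.6, 0.4]
gripper_width: 54.3
gripper_force: 0.0
```

Run:
```python
from h import *
np.set_printoptions(precision=1,suppress=True)
s=env.state();print(s["time_s"],s["ee_pos"],s["ee_rot"],s["gripper_width"])
p=env.grab_frame("wrist"); save(p,"wrist1",s=1.5)
P=cloud(p)
for l,lo,hi,b in [("head",60,67,(540,700,0,230)),("pad",67,77,(560,700,188,300)),("padhi",71,77,(560,700,188,300)),("trig",118,126,(560,700,100,180)),("handle",127,133,(560,700,50,110)),("footA",38,46,(400,500,90,190))]:print(l,rect(P,lo,hi,b))
for y in range(180,260,6):
  m=(abs(P[...,1]-y)<2)&(abs(P[...,0]-619)<6); print(y,P[m][:,2].mean().round(1),end="; ")
```

```text
1.9 [615.1 121.8 213.7] [-180.     0.    90.1] 54.32710594136578
head [array([618.6, 141.3]), array([137.8,  50. ]), np.float64(88.4), np.int64(3257), array([618.2, 135.9], dtype=float32)]
pad [array([620.8, 211.9]), array([47.9, 33.9]), np.float64(89.6), np.int64(1351), array([620.4, 214. ], dtype=float32)]
padhi [array([620.7, 212. ]), array([47.9, 33.9]), np.float64(89.3), np.int64(710), array([620.6, 224.9], dtype=float32)]
trig [array([618.3, 119.7]), array([11.5, 21.4]), np.float64(88.3), np.int64(278), array([618.1, 120.3], dtype=float32)]
handle [array([616.9,  82.2]), array([22.6,  9.8]), np.float64(2.4), np.int64(222), array([616.7,  82.4], dtype=float32)]
footA [array([437.6, 144.4]), array([35.6, 48.2]), np.float64(89.7), np.int64(865), array([440.3, 145.3], dtype=float32)]
180 69.7; 186 69.7; 192 367.4; 198 69.9; 204 70.1; 210 69.9; 216 71.7; 222 74.2; 228 74.0; 234 73.6; 240 nan; 246 0.2; 252 -0.0; 258 0.2; <stdin>:8: RuntimeWarning: Mean of empty slice.
  ret = ret.dtype.type(ret / rcount)
```

View pics/wrist1.png

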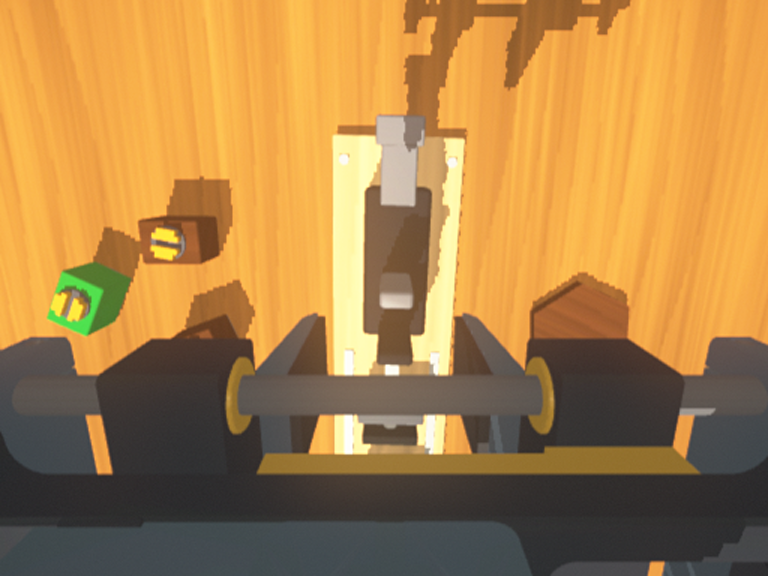

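The thumb pad is at about (400,130), i.e. world (621,226), z 74. Going there to press.

{"fn": "move_arm", "kwargs": {"plan": [[[0.2,4.8,0],0,1],[[0,4.8,0],0,1],[[0,0,-4],0,1],[[0,0,-4],0,1],[[0,0,-4],0,1]]}}

```text
time_s: 2.45
ee_pos: [617.5, 216.4, 93.3]
ee_rot: [179.9, 0.0, 89.9]
force: [-0.3, 0.6, 0.0]
gripper_width: 10.3
gripper_force: 0.0
```

{"fn": "move_arm", "kwargs": {"plan": [[[0,0,0],0,1],[[0,0,0],0,1],[[0,0,0],0,1]]}}

```text
time_s: 2.75
ee_pos: [619.2, 217.3, 96.9]
ee_rot: [179.7, -0.1, 89.9]
force: [-0.8, -0.4, 0.9]
gripper_width: 0.6
gripper_force: 0.0
```

{"fn": "move_arm", "kwargs": {"plan": [[[0.2,0.9,-1.5],0,1],[[0,0,-0.8],0,1],[[0,0,-0.7],0,1],[[0,0,-0.5],0,1],[[0,0,0],0,1]]}}

```text
time_s: 3.25
ee_pos: [620.1, 227.8, 61.6]
ee_rot: [179.8, -0.1, 90.0]
force: [-2.7, 3.3, 13.2]
gripper_width: 0.6
gripper_force: 6.4
```

{"fn": "move_arm", "kwargs": {"plan": [[[0,0,0],0,1],[[0,0,0],0,1],[[0,0,0],0,1],[[0,0,0],0,1],[[0,0,0],0,1]]}}

```text
time_s: 3.75
ee_pos: [620.1, 227.9, 61.6]
ee_rot: [179.8, -0.1, 90.0]
force: [-3.2, 2.4, 12.4]
gripper_width: 0.4
gripper_force: 6.4
```

{"fn": "move_arm", "kwargs": {"plan": [[[0,0,0],0,1],[[0,0,0],0,1],[[0,0,0],0,1],[[0,0,0],0,1],[[0,0,0],0,1]]}}

```text
time_s: 4.25
ee_pos: [620.1, 227.8, 61.6]
ee_rot: [179.8, -0.1, 90.0]
force: [-2.2, 2.9, 12.6]
gripper_width: 0.6
gripper_force: 6.4
```

```bash
cat >> h.py <<'E'
def jaws():
    for n in("scene","side"):
        p=env.grab_frame(n);P=cloud(p)
        print(n,"plate",rect(P,48,56,(570,680,-88,70)),"lever",rect(P,55,78,(590,650,200,250)))
E
python3 - <<'E'
from h import *
print(env.state()["time_s"]);jaws()
E
```

```text
4.25
scene plate [array([619.1,  49.2]), array([41.1, 58.4]), np.float64(88.3), np.int64(129), array([618.5,  48. ], dtype=float32)] lever [array([625. , 219.9]), array([40.9, 25.8]), np.float64(72.2), np.int64(64), array([625.3, 214.8], dtype=float32)]
side plate [array([616.4,  49.1]), array([41.5, 58.2]), np.float64(88.7), np.int64(97), array([616. ,  50.3], dtype=float32)] lever [array([615.5, 217.1]), array([23.1, 38.8]), np.float64(43.0), np.int64(57), array([615.6, 216.2], dtype=float32)]
```

The jaw is fully back: pad front at y≈29, the expected clamp −26. Next I release the lever and go to see feet A and B.

{"fn": "move_arm", "kwargs": {"plan": [[[0,0,4.5],0,0.5],[[0,0,4.5],0,0],[[-4,-4,4],0,0],[[-4,-4,2.4],0,0],[[-4,-4,0],0,0]]}}

```text
time_s: 4.85
ee_pos: [523.1, 129.1, 199.8]
ee_rot: [179.7, -0.0, 90.1]
force: [0.6, -0.4, -0.1]
gripper_width: 37.6
gripper_force: 0.0
```

{"fn": "move_arm", "kwargs": {"plan": [[[-3,-4,0],0,0],[[0,0,0],0,0],[[0,0,0],0,0]]}}

```text
time_s: 5.15
ee_pos: [492.1, 89.0, 197.5]
ee_rot: [180.0, 0.0, 89.9]
force: [0.8, -0.3, 0.5]
gripper_width: 61.7
gripper_force: 0.0
```

```bash
cat >> h.py <<'E'
ITEMS=dict(head=(61,67,(560,680,30,160)),rods=(20,47,(555,680,-90,25)),fixjaw=(50,56,(570,680,-140,-70)),padj=(49,56,(580,660,20,50)),handle=(127,133,(560,700,50,110)),board=(9,15,(540,700,-100,20)))
def feet(p):
    """dark-wood/green blocks: rect of top plane, hue of side colour"""
    P=cloud(p); m=((P[...,2]>40)&(P[...,2]<47)&(p["z_map"]>0)&(P[...,0]<545)).astype(np.uint8)
    n,L,st,_=cv2.connectedComponentsWithStats(m)
    for i in range(1,n):
        if st[i,4]<150: continue
        Q=P[L==i][:,:2].astype(np.float32); r=cv2.minAreaRect(Q); c=np.median(p["frame"][L==i],0)
        (w,h),a=r[1],r[2]; long=a if w>h else a+90
        long=(long+90)%180-90
        print("foot",np.round(r[0],1),"size",np.round((w,h),1),"long axis deg",round(long,1),"rgb",c,"px",st[i,4])
def items(p,*names):
    P=cloud(p)
    for k in names: print(k,rect(P,*ITEMS[k]))
E
python3 - <<'E'
from h import *
s=env.state();print(s["time_s"],s["ee_pos"],s["ee_rot"],s["gripper_width"])
p=env.grab_frame("wrist"); save(p,"w2"); feet(p); items(p,*ITEMS)
P=cloud(p);m=(P[...,1]>-20)&(P[...,1]<0)&(P[...,0]>555)&(P[...,0]<680)
for x in range(556,680,4):
    q=P[m&(abs(P[...,0]-x)<2)][:,2]
    print(x,q.mean().round(0) if len(q) else None,end="; ")
E
```

```text
5.15 [492.12424175  89.02380945 197.45540958] [1.79975712e+02 6.16952382e-03 8.99099619e+01] 61.70578584346476
foot [437.1 144.1] size [35.3 47.8] long axis deg -0.1 rgb [172. 102.  54.] px 1096
foot [351.5  92.8] size [47.9 36. ] long axis deg 62.2 rgb [103. 230.  85.] px 960
foot [447.2  48. ] size [43.4 36. ] long axis deg 20.5 rgb [170. 100.  53.] px 655
head [array([617.3, 116.3]), array([87.5, 49.5]), np.float64(88.3), np.int64(2953), array([614.5, 122.5], dtype=float32)]
rods None
fixjaw None
padj [array([614.9,  37.1]), array([ 9.9, 48.7]), np.float64(89.2), np.int64(205), array([607.3,  38.5], dtype=float32)]
handle [array([616.1,  81.7]), array([23.4,  9.6]), np.float64(1.1), np.int64(268), array([616. ,  81.8], dtype=float32)]
board [array([589.5, -38. ]), array([129.2,  38. ]), np.float64(59.9), np.int64(459), array([586.6, -41.8], dtype=float32)]
556 0.0; 560 None; 564 None; 568 None; 572 None; 576 None; 580 None; 584 None; 588 None; 592 None; 596 None; 600 None; 604 None; 608 None; 612 None; 616 None; 620 12.0; 624 12.0; 628 12.0; 632 None; 636 None; 640 None; 644 None; 648 None; 652 None; 656 None; 660 None; 664 None; 668 None; 672 None; 676 None;
```

{"fn": "move_arm", "kwargs": {"plan": [[[-2.8,2.7,0],0,0],[[-2.7,2.7,0],0,0],[[0,0,-4],0,0],[[0,0,-4],0,0],[[0,0,-3],0,0]]}}

```text
time_s: 5.7
ee_pos: [437.6, 145.1, 85.2]
ee_rot: [-179.9, 0.0, 90.1]
force: [0.7, -0.3, -0.1]
gripper_width: 91.2
gripper_force: 0.0
```

{"fn": "move_arm", "kwargs": {"plan": [[[0,0,0],0,0],[[0,0,0],0,0]]}}

```text
time_s: 5.9
ee_pos: [438.5, 144.7, 87.4]
ee_rot: [-180.0, 0.0, 90.1]
force: [0.8, 0.0, 0.3]
gripper_width: 91.2
gripper_force: 0.0
```

{"fn": "move_arm", "kwargs": {"plan": [[[-0.1,-0.1,-4],0,0],[[0,0,-3.4],0,0],[[0,0,0],0,0.8],[[0,0,0],0,0.8],[[0,0,0],0,0.8]], "squeeze": 20}}

```text
time_s: 6.4
ee_pos: [438.7, 143.5, 15.5]
ee_rot: [179.7, -0.1, 90.0]
force: [0.3, 0.9, -0.4]
gripper_width: 70.1
gripper_force: 0.0
```

{"fn": "move_arm", "kwargs": {"plan": [[[0,0,0],0,0.8],[[0,0,0],0,0.8],[[0,0,5],0,0.8],[[0,0,5],0,0.8],[[0,0,3],0,0.8]]}}

```text
time_s: 6.9
ee_pos: [438.0, 143.2, 147.4]
ee_rot: [179.7, -0.1, 90.0]
force: [1.0, 0.0, -0.6]
gripper_width: 29.8
gripper_force: 0.0
```

Lifted before the fingers had closed. Opening and looking again.

{"fn": "move_arm", "kwargs": {"plan": [[[0,-5,5],0,0],[[0,0,0],0,0],[[0,0,0],0,0],[[0,0,0],0,0],[[0,0,0],0,0]]}}

```text
time_s: 7.4
ee_pos: [435.7, 107.7, 177.5]
ee_rot: [-179.8, 0.0, 90.0]
force: [0.4, -0.0, -0.0]
gripper_width: 67.1
gripper_force: 0.0
```

Run:
```python
from h import *
s=env.state();print(s["time_s"],s["ee_pos"],s["gripper_width"])
p=env.grab_frame("wrist"); save(p,"w3"); feet(p)
```

```text
7.4 [435.6623417  107.74276423 177.48813666] 67.07380318663812
foot [429.5 142.7] size [47.2 36. ] long axis deg 1.8 rgb [160.  95.  50.] px 1173
foot [351.1  92.8] size [48.1 36.1] long axis deg 62.8 rgb [ 95.  220.   83.5] px 924
foot [444.8  47.1] size [48.1 36.1] long axis deg 20.3 rgb [153.  91.  50.] px 822
```

{"fn": "move_arm", "kwargs": {"plan": [[[-0.6,3.4,0],1.8,0],[[0,0,-4.5],0,0],[[0,0,-4.5],0,0],[[0,0,0],0,0],[[0,0,0],0,0]]}}

```text
time_s: 7.95
ee_pos: [430.3, 141.6, 88.5]
ee_rot: [-179.9, 0.0, 91.8]
force: [0.1, -0.7, -0.1]
gripper_width: 91.1
gripper_force: 0.0
```

{"fn": "move_arm", "kwargs": {"plan": [[[0,0,-4],0,0],[[0,0,-3.2],0,0],[[0,0,0],0,0.6],[[0,0,0],0,0.6],[[0,0,0],0,0.6]]}}

```text
time_s: 8.45
ee_pos: [432.7, 142.0, 19.0]
ee_rot: [179.7, -0.1, 91.8]
force: [0.2, -0.4, 0.2]
gripper_width: 70.2
gripper_force: 0.0
```

{"fn": "move_arm", "kwargs": {"plan": [[[0,0,0],0,0.8],[[0,0,0],0,0.8],[[0,0,0],0,0.8],[[0,0,0],0,0.8],[[0,0,0],0,0.8]]}}

```text
time_s: 8.95
ee_pos: [431.1, 141.6, 17.6]
ee_rot: [179.9, -0.0, 91.8]
force: [-0.4, -1.6, 5.7]
gripper_width: 47.9
gripper_force: 20.0
```

Gripped (47.9 mm). Moving it to the third slot, next to the moving jaw.

{"fn": "move_arm", "kwargs": {"plan": [[[0,0,4.5],0,0.8],[[0,0,4.5],0,0.8],[[0,0,4],0,0.8],[[3.6,-2.7,0],-3.3,0.8],[[3.7,-2.7,0],0,0.8]]}}

```text
time_s: 9.45
ee_pos: [504.4, 87.5, 148.7]
ee_rot: [179.8, -0.1, 88.6]
force: [0.8, 1.4, -1.8]
gripper_width: 47.8
gripper_force: 20.0
```

{"fn": "move_arm", "kwargs": {"plan": [[[3.7,-2.7,0],0,0.8],[[3.7,-2.7,0],0,0.8],[[3.7,-2.6,0],0,0.8],[[0,0,0],0,0.8],[[0,0,0],0,0.8]]}}

```text
time_s: 9.95
ee_pos: [614.2, 6.8, 145.6]
ee_rot: [-179.9, -0.0, 88.4]
force: [-0.8, -0.0, -0.8]
gripper_width: 48.0
gripper_force: 19.9
```

Run:
```python
from h import *
s=env.state();print(s["time_s"],s["ee_pos"],s["ee_rot"],s["gripper_width"])
p=env.grab_frame("wrist"); save(p,"w4",s=1.5); items(p,"head","handle","padj","board")
```

```text
9.95 [614.18072938   6.81486827 145.55507778] [-1.79856449e+02 -1.42805203e-02  8.84122779e+01] 47.986916165406804
head [array([618. , 116.6]), array([88.2, 49.9]), np.float64(88.4), np.int64(5226), array([618.1, 120.5], dtype=float32)]
handle [array([617.2,  81.2]), array([ 9.3, 23.8]), np.float64(88.4), np.int64(566), array([617.2,  81.2], dtype=float32)]
padj [array([616. ,  36.6]), array([ 9.8, 49.2]), np.float64(88.4), np.int64(576), array([616. ,  36.8], dtype=float32)]
board [array([614.8,   0.8]), array([ 40.6, 110. ]), np.float64(88.5), np.int64(2633), array([615.9,   4.1], dtype=float32)]
```

View pics/w4.png

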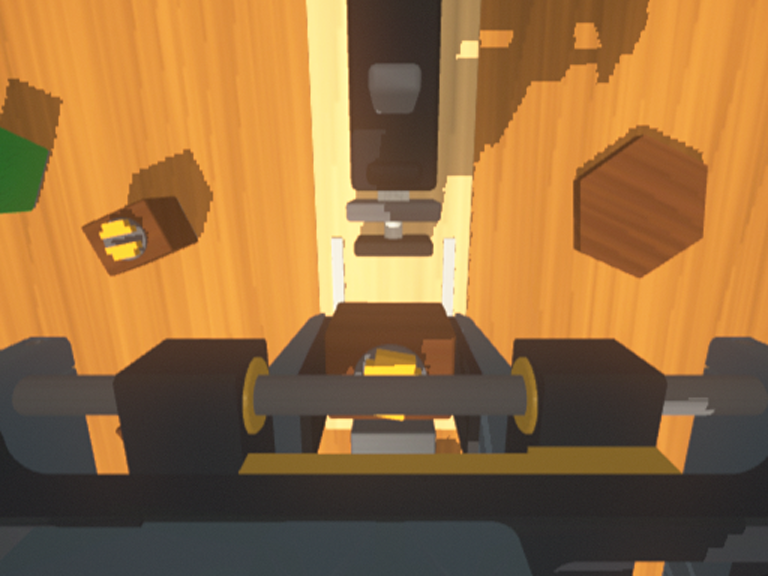

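{"fn": "move_arm", "kwargs": {"plan": [[[0.1,0.1,-4],0,0.8],[[0,0,-4],0,0.8],[[0,0,-2],0,0.8],[[0,0,-1],0,0.8],[[0,0,0],0,0.8]]}}

```text
time_s: 10.5
ee_pos: [614.0, 9.2, 35.9]
ee_rot: [-179.8, -0.0, 88.6]
force: [-0.4, -0.8, -1.6]
gripper_width: 48.0
gripper_force: 19.9
```

{"fn": "move_arm", "kwargs": {"plan": [[[0,0,-0.5],0,0.8],[[0,0,0],0,0.8]]}}

```text
time_s: 10.7
ee_pos: [616.0, 8.6, 32.7]
ee_rot: [179.9, -0.0, 88.5]
force: [-0.9, -0.6, -2.1]
gripper_width: 48.3
gripper_force: 19.9
```

{"fn": "move_arm", "kwargs": {"plan": [[[0,0,-0.3],0,0.8],[[0,0,0],0,0.8]]}}

```text
time_s: 10.9
ee_pos: [616.4, 8.4, 29.6]
ee_rot: [179.9, -0.0, 88.5]
force: [0.7, 1.0, 0.4]
gripper_width: 47.9
gripper_force: 20.0
```

{"fn": "move_arm", "kwargs": {"plan": [[[0,0,0],0,0.25],[[0,0,0],0,0.25],[[0,0,0],0,0.25],[[0,0,4],0,0.25],[[0,0,4.5],0,0]]}}

```text
time_s: 11.4
ee_pos: [614.0, 8.4, 112.8]
ee_rot: [-179.7, 0.0, 88.5]
force: [1.2, 0.1, -0.2]
gripper_width: 73.5
gripper_force: 0.0
```

{"fn": "move_arm", "kwargs": {"plan": [[[-2.4,0,4.3],0,0],[[-4.4,0,1.4],0,0],[[-4,0,0],0,0],[[0,0,0],0,0],[[0,0,0],0,0]]}}

```text
time_s: 11.9
ee_pos: [507.3, 8.4, 171.3]
ee_rot: [179.9, -0.0, 88.5]
force: [0.3, -0.1, -0.1]
gripper_width: 90.9
gripper_force: 0.0
```

Run:
```python
from h import *
s=env.state();print(s["time_s"],s["ee_pos"],s["ee_rot"],s["gripper_width"])
p=env.grab_frame("wrist"); save(p,"w5"); feet(p); items(p,"padj"); print(rect(cloud(p),53,59,(570,650,-40,29)))
```

```text
11.9 [507.32717644   8.39129185 171.29650252] [ 1.79906350e+02 -3.00245099e-03  8.84951219e+01] 90.93485737080725
foot [351.5  92.3] size [48.2 36.5] long axis deg 62.6 rgb [ 79. 206.  71.] px 1333
foot [445.   46.8] size [48.5 36. ] long axis deg 20.7 rgb [151.  91.  47.] px 1238
foot [440.7 -98.6] size [48.  30.4] long axis deg 26.2 rgb [151.  91.  51.] px 354
padj [array([615.5,  31.1]), array([49. , 22.1]), np.float64(0.1), np.int64(713), array([614.4,  33. ], dtype=float32)]
[array([614.9,  10.1]), array([35.3, 48. ]), np.float64(88.3), np.int64(1196), array([613.4,  11.2], dtype=float32)]
```

{"fn": "move_arm", "kwargs": {"plan": [[[-2.1,1.3,0],7.4,0],[[-2.1,1.2,0],7.4,0],[[-2,1.2,-2],7.4,0],[[0,0,-4],0,0],[[0,0,-3],0,0]]}}

```text
time_s: 12.45
ee_pos: [446.4, 45.9, 79.4]
ee_rot: [179.9, 0.0, 110.8]
force: [-0.2, 0.3, -0.2]
gripper_width: 90.8
gripper_force: 0.0
```

{"fn": "move_arm", "kwargs": {"plan": [[[0,0,0],0,0],[[0,0,0],0,0]]}}

```text
time_s: 12.65
ee_pos: [446.9, 45.5, 80.8]
ee_rot: [-180.0, -0.0, 110.7]
force: [0.6, 0.2, 0.3]
gripper_width: 91.6
gripper_force: 0.0
```

{"fn": "move_arm", "kwargs": {"plan": [[[-0.1,0,-3.5],0,0],[[0,0,-2.8],0,0],[[0,0,0],0,0.8],[[0,0,0],0,0.8],[[0,0,0],0,0.8]]}}

```text
time_s: 13.15
ee_pos: [446.6, 45.5, 19.6]
ee_rot: [179.8, 0.1, 110.7]
force: [-0.4, -0.6, 0.2]
gripper_width: 69.9
gripper_force: 0.0
```

{"fn": "move_arm", "kwargs": {"plan": [[[0,0,0],0,0.8],[[0,0,0],0,0.8],[[0,0,0],0,0.8],[[0,0,0],0,0.8],[[0,0,0],0,0.8]]}}

```text
time_s: 13.65
ee_pos: [445.2, 45.5, 18.5]
ee_rot: [179.9, 0.0, 110.7]
force: [-0.4, -0.1, 6.8]
gripper_width: 47.7
gripper_force: 20.0
```

{"fn": "move_arm", "kwargs": {"plan": [[[0,0,0],0,0.8]]}}

```text
time_s: 13.75
ee_pos: [445.2, 45.5, 18.5]
ee_rot: [179.9, 0.0, 110.7]
force: [-0.7, 0.2, 6.1]
gripper_width: 48.0
gripper_force: 20.0
```

{"fn": "move_arm", "kwargs": {"plan": [[[0,0,4.5],0,0.8],[[0,0,4.5],0,0.8],[[0,0,4],0,0.8],[[4,-1.9,0],-7.4,0.8],[[4,-1.9,0],-7.4,0.8]]}}

```text
time_s: 14.25
ee_pos: [525.6, 7.3, 149.9]
ee_rot: [179.8, 0.0, 95.7]
force: [0.7, 0.1, -1.4]
gripper_width: 47.9
gripper_force: 20.0
```

{"fn": "move_arm", "kwargs": {"plan": [[[4,-1.9,0],-7.4,0.8],[[4,-1.9,0],0,0.8],[[0.9,-0.1,0],0,0.8],[[0,0,-3],0,0.8],[[0,0,-3],0,0.8]]}}

```text
time_s: 14.75
ee_pos: [613.5, -31.5, 87.1]
ee_rot: [180.0, -0.0, 88.5]
force: [0.1, -0.4, -2.3]
gripper_width: 48.1
gripper_force: 20.0
```

{"fn": "move_arm", "kwargs": {"plan": [[[0,0,0],0,0.8],[[0,0,0],0,0.8]]}}

```text
time_s: 14.95
ee_pos: [612.8, -31.2, 87.7]
ee_rot: [-179.9, -0.0, 88.5]
force: [0.2, 0.3, -0.9]
gripper_width: 47.6
gripper_force: 20.0
```

{"fn": "move_arm", "kwargs": {"plan": [[[0.2,0,-3],0,0.8],[[0,0,-2],0,0.8],[[0,0,-0.4],0,0.8],[[0,0,-0.3],0,0.8],[[0,0,0],0,0.8]]}}

```text
time_s: 15.45
ee_pos: [616.5, -31.6, 32.2]
ee_rot: [179.8, 0.0, 88.5]
force: [-0.1, 0.8, -1.6]
gripper_width: 47.7
gripper_force: 20.0
```

{"fn": "move_arm", "kwargs": {"plan": [[[0,0,0],0,0.8]]}}

```text
time_s: 15.55
ee_pos: [616.5, -31.6, 32.3]
ee_rot: [179.8, 0.0, 88.5]
force: [0.2, -0.2, -1.1]
gripper_width: 48.0
gripper_force: 20.0
```

{"fn": "move_arm", "kwargs": {"plan": [[[0,0,-0.2],0,0.8],[[0,0,0],0,0.25],[[0,0,0],0,0.25],[[0,0,0],0,0.25],[[0,0,4],0,0.25]]}}

```text
time_s: 16.05
ee_pos: [611.4, -31.3, 64.1]
ee_rot: [-179.3, -0.0, 88.5]
force: [0.0, 0.4, 0.2]
gripper_width: 68.3
gripper_force: 0.0
```

{"fn": "move_arm", "kwargs": {"plan": [[[0,0,4.5],0,0],[[-3,-2,3.3],0,0],[[-3.4,-2.2,2],0,0],[[-3.6,-2.3,0],0,0],[[-3.6,-2.3,0],0,0]]}}

```text
time_s: 16.55
ee_pos: [478.6, -120.3, 167.6]
ee_rot: [179.9, 0.0, 88.5]
force: [0.5, -0.5, 0.2]
gripper_width: 91.3
gripper_force: 0.0
```

{"fn": "move_arm", "kwargs": {"plan": [[[0,0,0],0,0],[[0,0,0],0,0]]}}

```text
time_s: 16.75
ee_pos: [479.3, -120.0, 167.1]
ee_rot: [179.9, -0.0, 88.4]
force: [0.6, 0.4, -0.2]
gripper_width: 91.1
gripper_force: 0.0
```

Run:
```python
from h import *
s=env.state();print(s["time_s"],s["ee_pos"],s["ee_rot"],s["gripper_width"])
p=env.grab_frame("wrist"); save(p,"w6"); feet(p); P=cloud(p)
print(rect(P,53,59,(570,650,-60,-10)),rect(P,53,59,(570,650,-11,29)),rect(P,50,56,(570,650,-150,-70)))
```

```text
16.75 [ 479.33944371 -119.96913006  167.13016335] [ 1.79924408e+02 -2.81503018e-03  8.84047250e+01] 91.09629713850512
foot [439.2 -96.5] size [48.  35.9] long axis deg 27.7 rgb [144.  86.  45.] px 1213
[array([615.1, -30.9]), array([35.1, 48.7]), np.float64(88.4), np.int64(1581), array([613.2, -30.9], dtype=float32)] [array([615. ,   9.5]), array([36.2, 48.9]), np.float64(88.3), np.int64(1751), array([612.8,   8.8], dtype=float32)] [array([ 611.8, -101.7]), array([20. , 60.6]), np.float64(88.5), np.int64(1186), array([ 611.1, -101.4], dtype=float32)]
```

{"fn": "move_arm", "kwargs": {"plan": [[[-1,0.6,0],7.4,0],[[-1,0.6,-2],7.3,0],[[-1,0.6,-2],7.3,0],[[-1,0.5,-2],7.3,0],[[0,0,-2.7],0,0]]}}

```text
time_s: 17.3
ee_pos: [440.2, -95.5, 79.3]
ee_rot: [179.9, 0.0, 118.0]
force: [0.4, 0.1, -0.0]
gripper_width: 91.1
gripper_force: 0.0
```

{"fn": "move_arm", "kwargs": {"plan": [[[0,0,0],0,0],[[0,0,0],0,0]]}}

```text
time_s: 17.5
ee_pos: [440.7, -96.2, 79.8]
ee_rot: [180.0, -0.0, 117.8]
force: [0.3, -0.5, 0.6]
gripper_width: 91.1
gripper_force: 0.0
```

{"fn": "move_arm", "kwargs": {"plan": [[[-0.1,-0.1,-3.5],0,0],[[0,0,-2.7],0,0],[[0,0,0],0,0.8],[[0,0,0],0,0.8],[[0,0,0],0,0.8]]}}

```text
time_s: 18.0
ee_pos: [440.4, -98.0, 19.4]
ee_rot: [179.8, 0.1, 117.8]
force: [0.6, -0.4, 0.5]
gripper_width: 70.1
gripper_force: 0.0
```

{"fn": "move_arm", "kwargs": {"plan": [[[0,0,0],0,0.8],[[0,0,0],0,0.8],[[0,0,0],0,0.8],[[0,0,0],0,0.8],[[0,0,0],0,0.8]]}}

```text
time_s: 18.5
ee_pos: [439.3, -97.7, 18.5]
ee_rot: [179.9, 0.1, 117.8]
force: [0.3, 1.0, 6.3]
gripper_width: 48.1
gripper_force: 20.0
```

{"fn": "move_arm", "kwargs": {"plan": [[[0,0,0],0,0.8]]}}

```text
time_s: 18.6
ee_pos: [439.2, -97.7, 18.5]
ee_rot: [179.9, 0.1, 117.8]
force: [-0.9, 0.6, 5.6]
gripper_width: 48.1
gripper_force: 20.0
```

{"fn": "move_arm", "kwargs": {"plan": [[[0,0,4.5],0,0.8],[[0,0,4.5],0,0.8],[[0,0,2],0,0.8],[[4.4,0.6,0],-7.4,0.8],[[4.4,0.6,0],-7.3,0.8]]}}

```text
time_s: 19.1
ee_pos: [527.0, -85.7, 128.9]
ee_rot: [179.9, 0.0, 102.7]
force: [0.7, -0.1, -2.8]
gripper_width: 48.2
gripper_force: 20.0
```

{"fn": "move_arm", "kwargs": {"plan": [[[4.4,0.6,0],-7.3,0.8],[[4.4,0.6,0],-7.3,0.8],[[0,0.2,-1],0,0.8],[[0,0,-3],0,0.8],[[0,0,0],0,0.8]]}}

```text
time_s: 19.6
ee_pos: [610.4, -71.0, 83.1]
ee_rot: [-179.4, -0.1, 88.6]
force: [-0.2, 0.2, -2.3]
gripper_width: 48.2
gripper_force: 20.0
```

{"fn": "move_arm", "kwargs": {"plan": [[[0,0,0],0,0.8],[[0,0,0],0,0.8]]}}

```text
time_s: 19.8
ee_pos: [614.8, -71.8, 88.9]
ee_rot: [179.9, 0.0, 88.5]
force: [-0.2, 0.6, -1.4]
gripper_width: 48.0
gripper_force: 20.0
```

{"fn": "move_arm", "kwargs": {"plan": [[[0,0,-3],0,0.8],[[0,0,-2],0,0.8],[[0,0,-0.5],0,0.8],[[0,0,-0.3],0,0.8],[[0,0,0],0,0.8]]}}

```text
time_s: 20.3
ee_pos: [615.5, -71.8, 31.1]
ee_rot: [179.9, 0.0, 88.5]
force: [0.2, 0.5, -1.2]
gripper_width: 48.0
gripper_force: 20.0
```

{"fn": "move_arm", "kwargs": {"plan": [[[0,0,0],0,0.8]]}}

```text
time_s: 20.4
ee_pos: [615.5, -71.8, 31.1]
ee_rot: [179.8, 0.0, 88.5]
force: [0.5, -0.0, -1.3]
gripper_width: 48.0
gripper_force: 20.0
```

{"fn": "move_arm", "kwargs": {"plan": [[[0,0,-0.1],0,0.8],[[0,0,0],0,0.25],[[0,0,0],0,0.25],[[0,0,0],0,0.25],[[0,0,4],0,0.25]]}}

```text
time_s: 20.9
ee_pos: [610.5, -71.1, 64.1]
ee_rot: [-179.3, -0.1, 88.5]
force: [0.6, -1.2, -0.9]
gripper_width: 68.3
gripper_force: 0.0
```

{"fn": "move_arm", "kwargs": {"plan": [[[0,0,4.5],0,0],[[0,0,4.5],0,0],[[0,0,4],0,0],[[0,0,0],0,0],[[0,0,0],0,0]]}}

```text
time_s: 21.4
ee_pos: [614.7, -71.6, 199.5]
ee_rot: [179.9, 0.0, 88.5]
force: [-0.7, -0.5, -0.8]
gripper_width: 91.1
gripper_force: 0.0
```

Run:
```python
from h import *
s=env.state();print(s["time_s"],s["ee_pos"],s["ee_rot"],s["qpos"],s["gripper_width"])
p=env.grab_frame("wrist"); save(p,"w7",(150,50,450,260),2.5); P=cloud(p)
for b in [(570,650,-60,-13),(570,650,-11,29)]: print(rect(P,53,59,b))
p=env.grab_frame("scene");P=cloud(p)
for b in [(570,650,-95,-56),(570,650,-60,-13),(570,650,-14,26)]: print(rect(P,53,59,b))
```

```text
21.4 [614.711167   -71.59461654 199.4962092 ] [1.79891938e+02 1.31842636e-02 8.85036173e+01] [-7.70721919e+00  2.27239567e+01  8.50078189e+01 -1.48740534e-03
  7.21593699e+01 -6.21039457e+00] 91.08936253939169
[array([615.5, -36.3]), array([47. , 48.1]), np.float64(89.1), np.int64(1362), array([615.1, -35.3], dtype=float32)]
[array([615.3,   9.5]), array([35.9, 47.5]), np.float64(88.5), np.int64(1280), array([615.5,   9.7], dtype=float32)]
[array([616.7, -74.3]), array([35.8, 48.8]), np.float64(88.8), np.int64(117), array([619. , -76.6], dtype=float32)]
[array([618.3, -37.6]), array([43.2, 48.3]), np.float64(88.3), np.int64(118), array([619., -39.], dtype=float32)]
[array([617.8,   7.2]), array([37.7, 47.3]), np.float64(87.5), np.int64(106), array([618.4,   3.6], dtype=float32)]
```

View pics/w7.png

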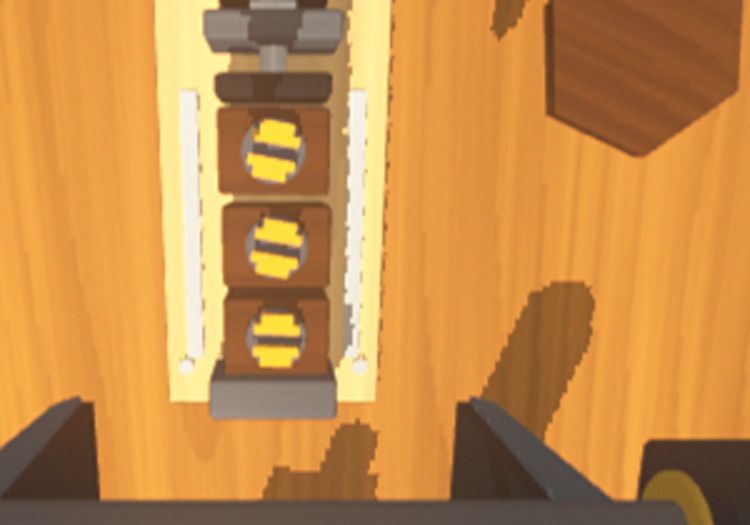

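All three feet stand in a row (crop rows 150, 250 and 340), with their slots roughly across. Now to the trigger, turning the tool a quarter.

{"fn": "move_arm", "kwargs": {"plan": [[[0,4,0],-8.2,0],[[0.2,4,0],-8.2,0],[[0,4,0],-8.2,0],[[0,4,0],-8.2,0],[[0,0,0],-8.2,0]]}}

```text
time_s: 22.0
ee_pos: [615.3, 93.0, 196.2]
ee_rot: [-179.8, 0.1, 47.4]
force: [0.9, -0.9, 0.5]
gripper_width: 91.2
gripper_force: 0.0
```

{"fn": "move_arm", "kwargs": {"plan": [[[0,0,0],-8.2,0],[[0,0,0],-8.2,0],[[0,0,0],-8.2,0],[[0,0,0],-8.2,0],[[0,0,0],-8.2,0]]}}

```text
time_s: 22.5
ee_pos: [615.5, 88.3, 196.2]
ee_rot: [180.0, 0.3, 6.2]
force: [-0.9, 0.4, -0.2]
gripper_width: 91.2
gripper_force: 0.0
```

{"fn": "move_arm", "kwargs": {"plan": [[[0,0,0],-8,0],[[0,0,0],0,0],[[0,0,0],0,0]]}}

```text
time_s: 22.8
ee_pos: [615.9, 88.3, 197.2]
ee_rot: [180.0, 0.2, -1.3]
force: [-0.3, 0.1, 1.0]
gripper_width: 91.1
gripper_force: 0.0
```

Run:
```python
from h import *
s=env.state();print(s["time_s"],s["ee_pos"],s["ee_rot"],s["qpos"],s["gripper_width"])
for n in ("scene","side"):
    P=cloud(env.grab_frame(n)); print(rect(P,127,133,(590,645,55,110)),rect(P,112,126,(590,645,100,135)))
```

```text
22.8 [615.88317365  88.33494624 197.18858231] [ 1.79969929e+02  1.64349082e-01 -1.33351986e+00] [ 7.10612203e+00  2.32506146e+01  8.45082404e+01 -5.90039537e-03
  7.24081279e+01  9.84413903e+01] 91.09675816189154
[array([620.4,  77.3]), array([22.1,  8.8]), np.float64(2.0), np.int64(17), array([620.1,  78.1], dtype=float32)] [array([620.3, 116.5]), array([13.1, 21.7]), np.float64(85.9), np.int64(37), array([621.2, 115. ], dtype=float32)]
[array([616.9,  75.7]), array([10.6, 19.5]), np.float64(82.0), np.int64(11), array([617.,  76.], dtype=float32)] [array([620.2, 116.8]), array([25.5, 13.8]), np.float64(21.3), np.int64(29), array([616.4, 113.9], dtype=float32)]
```

{"fn": "move_arm", "kwargs": {"plan": [[[0.1,-0.1,-3],0,0],[[0,0,-3],0,0],[[0,0,-2],0,0],[[0,0,-1.7],0,0],[[0,0,0],0,0]]}}

```text
time_s: 23.4
ee_pos: [615.5, 87.1, 98.9]
ee_rot: [179.9, 0.3, -1.4]
force: [0.3, -0.0, -0.2]
gripper_width: 91.2
gripper_force: 0.0
```

{"fn": "move_arm", "kwargs": {"plan": [[[0,0,0],0,1],[[0,0,0],0,1],[[0,0,0],0,1],[[0,0,0],0,1],[[0,0,0],0,1]], "squeeze": 30}}

```text
time_s: 23.9
ee_pos: [618.4, 88.7, 103.0]
ee_rot: [-179.9, -0.2, -1.5]
force: [0.9, 6.5, 3.5]
gripper_width: 54.5
gripper_force: 2.6
```

{"fn": "move_arm", "kwargs": {"plan": [[[0,0,0],0,1],[[0,0,0],0,1],[[0,0,0],0,1],[[0,0,0],0,1],[[0,0,0],0,1]]}}

```text
time_s: 24.4
ee_pos: [618.2, 87.8, 101.9]
ee_rot: [-180.0, -0.1, -1.5]
force: [2.9, 2.8, 0.0]
gripper_width: 24.0
gripper_force: 28.5
```

{"fn": "move_arm", "kwargs": {"plan": [[[0,0,0],0,0.05],[[0,0,0],0,0.05],[[0,0,0],0,0.05],[[0,0,0],0,0.05],[[0,0,0],0,0.05]]}}

```text
time_s: 24.9
ee_pos: [617.1, 87.1, 101.6]
ee_rot: [180.0, 0.0, -1.5]
force: [-0.4, 2.1, 1.6]
gripper_width: 61.0
gripper_force: 0.9
```

{"fn": "move_arm", "kwargs": {"plan": [[[0,0,0],0,0.05],[[0,0,0],0,0.05],[[0,0,0],0,0.05],[[0,0,0],0,1],[[0,0,0],0,1]]}}

```text
time_s: 25.4
ee_pos: [617.3, 87.3, 101.5]
ee_rot: [180.0, 0.0, -1.5]
force: [-0.1, 1.9, 0.4]
gripper_width: 73.5
gripper_force: 0.8
```

{"fn": "move_arm", "kwargs": {"plan": [[[0,0,0],0,1],[[0,0,0],0,1],[[0,0,0],0,1],[[0,0,0],0,1],[[0,0,0],0,1]]}}

```text
time_s: 25.9
ee_pos: [617.3, 89.6, 101.2]
ee_rot: [-179.8, 0.0, -1.5]
force: [0.1, 9.6, -3.4]
gripper_width: 33.6
gripper_force: 3.5
```

{"fn": "move_arm", "kwargs": {"plan": [[[0,0,0],0,1],[[0,0,0],0,1],[[0,0,0],0,1]]}}

```text
time_s: 26.2
ee_pos: [617.3, 88.0, 101.0]
ee_rot: [-179.9, 0.1, -1.5]
force: [0.9, 3.4, -5.6]
gripper_width: 24.2
gripper_force: 28.3
```

```bash
cat >> h.py <<'E'
def clampview():
    for n in("scene","side"):
        P=cloud(env.grab_frame(n)); print(n,"plate+pad",rect(P,48,52.5,(580,655,-12,62)))
        for b in [(570,655,-95,-54),(570,655,-60,-13),(570,655,-14,26)]: print("  foot",rect(P,53.5,59,b))
E
python3 -c "
from h import *
clampview()"
```

```text
scene plate+pad [array([614.6,  19.7]), array([54.3, 55.7]), np.float64(85.3), np.int64(54), array([618.3,  29.5], dtype=float32)]
  foot [array([616.8, -74.2]), array([40. , 48.9]), np.float64(89.1), np.int64(127), array([619. , -75.4], dtype=float32)]
  foot [array([616.8, -36. ]), array([47.6, 46.1]), np.float64(0.2), np.int64(143), array([617.7, -36.5], dtype=float32)]
  foot [array([616.5,   2.9]), array([48.3, 32.7]), np.float64(1.9), np.int64(60), array([616.2,  -0.7], dtype=float32)]
side plate+pad [array([616.7,  21. ]), array([58.1, 58.9]), np.float64(4.6), np.int64(50), array([613.6,  30.8], dtype=float32)]
  foot [array([614., -74.]), array([39.2, 50.1]), np.float64(86.7), np.int64(81), array([611.6, -76.6], dtype=float32)]
  foot [array([615.2, -36.3]), array([48.4, 45.4]), np.float64(1.7), np.int64(95), array([611.7, -37.1], dtype=float32)]
  foot [array([614.2,  -1.9]), array([27.5, 44.8]), np.float64(73.4), np.int64(36), array([609.1,  -1.9], dtype=float32)]
```

{"fn": "move_arm", "kwargs": {"plan": [[[0,0,0],0,0.05],[[0,0,0],0,0.05],[[0,0,0],0,0.05],[[0,0,0],0,0.05],[[0,0,0],0,0.05]]}}

```text
time_s: 26.8
ee_pos: [618.0, 87.1, 102.3]
ee_rot: [180.0, -0.1, -1.5]
force: [0.6, 0.7, 1.0]
gripper_width: 61.7
gripper_force: 0.9
```

{"fn": "move_arm", "kwargs": {"plan": [[[0,0,0],0,0.05],[[0,0,0],0,0.05],[[0,0,0],0,0.05],[[0,0,0],0,1],[[0,0,0],0,1]]}}

```text
time_s: 27.3
ee_pos: [617.4, 87.3, 101.5]
ee_rot: [180.0, 0.0, -1.5]
force: [0.7, 2.1, 1.0]
gripper_width: 73.8
gripper_force: 0.8
```

{"fn": "move_arm", "kwargs": {"plan": [[[0,0,0],0,1],[[0,0,0],0,1],[[0,0,0],0,1],[[0,0,0],0,1],[[0,0,0],0,1]]}}

```text
time_s: 27.8
ee_pos: [617.4, 90.0, 101.1]
ee_rot: [-179.7, 0.0, -1.6]
force: [0.1, 10.1, -4.9]
gripper_width: 33.6
gripper_force: 4.2
```

{"fn": "move_arm", "kwargs": {"plan": [[[0,0,0],0,1],[[0,0,0],0,1],[[0,0,0],0,1]]}}

```text
time_s: 28.1
ee_pos: [617.3, 88.0, 100.9]
ee_rot: [-179.9, 0.0, -1.5]
force: [0.4, 4.0, -4.8]
gripper_width: 24.3
gripper_force: 28.4
```

{"fn": "move_arm", "kwargs": {"plan": [[[0,0,0],0,0.05],[[0,0,0],0,0.05],[[0,0,0],0,0.05],[[0,0,0],0,0.05],[[0,0,0],0,0.05]]}}

```text
time_s: 28.6
ee_pos: [617.8, 87.0, 102.3]
ee_rot: [180.0, -0.1, -1.5]
force: [-0.8, 1.4, 1.0]
gripper_width: 61.9
gripper_force: 0.9
```

{"fn": "move_arm", "kwargs": {"plan": [[[0,0,0],0,0.05],[[0,0,0],0,0.05],[[0,0,0],0,0.05],[[0,0,0],0,1],[[0,0,0],0,1]]}}

```text
time_s: 29.1
ee_pos: [617.5, 87.3, 101.5]
ee_rot: [180.0, 0.0, -1.5]
force: [-0.2, 2.0, 0.1]
gripper_width: 73.5
gripper_force: 0.8
```

{"fn": "move_arm", "kwargs": {"plan": [[[0,0,0],0,1],[[0,0,0],0,1],[[0,0,0],0,1],[[0,0,0],0,1],[[0,0,0],0,1]]}}

```text
time_s: 29.6
ee_pos: [617.5, 90.7, 101.3]
ee_rot: [-179.7, 0.0, -1.6]
force: [1.0, 11.6, -3.7]
gripper_width: 33.4
gripper_force: 5.3
```

{"fn": "move_arm", "kwargs": {"plan": [[[0,0,0],0,1],[[0,0,0],0,1],[[0,0,0],0,1]]}}

```text
time_s: 29.9
ee_pos: [617.4, 88.1, 101.0]
ee_rot: [-179.9, 0.0, -1.5]
force: [0.9, 5.0, -4.9]
gripper_width: 24.5
gripper_force: 27.8
```

```bash
python3 -c "
from h import *
clampview()"
```

```text
scene plate+pad [array([616. ,  17.9]), array([48.5, 56.5]), np.float64(79.9), np.int64(60), array([620.6,  24.3], dtype=float32)]
  foot [array([616.4, -74.3]), array([40.8, 47.3]), np.float64(88.8), np.int64(127), array([616.7, -75.9], dtype=float32)]
  foot [array([617.2, -36.1]), array([48.6, 45.9]), np.float64(0.5), np.int64(138), array([618.6, -36. ], dtype=float32)]
  foot [array([616.8,   5.6]), array([38.2, 48.1]), np.float64(89.8), np.int64(70), array([ 6.185e+02, -3.000e-01], dtype=float32)]
side plate+pad [array([608.7,  23. ]), array([63.5, 37.2]), np.float64(31.0), np.int64(43), array([611.7,  24.7], dtype=float32)]
  foot [array([614.6, -74.7]), array([41.1, 48.2]), np.float64(89.3), np.int64(82), array([612.4, -77.1], dtype=float32)]
  foot [array([615.2, -37. ]), array([45.4, 47.6]), np.float64(88.8), np.int64(82), array([611.8, -36.3], dtype=float32)]
  foot [array([614.6,   6.4]), array([45.8, 38.7]), np.float64(2.7), np.int64(41), array([608.2,   1.6], dtype=float32)]
```

{"fn": "move_arm", "kwargs": {"plan": [[[0,0,0],0,0.05],[[0,0,0],0,0.05],[[0,0,0],0,0.05],[[0,0,0],0,0.05],[[0,0,0],0,0.05]]}}

```text
time_s: 30.5
ee_pos: [617.7, 86.9, 102.3]
ee_rot: [180.0, -0.0, -1.5]
force: [-0.1, 1.4, 1.1]
gripper_width: 61.7
gripper_force: 0.9
```

{"fn": "move_arm", "kwargs": {"plan": [[[0,0,0],0,0.05],[[0,0,0],0,0.05],[[0,0,0],0,0.05],[[0,0,0],0,1],[[0,0,0],0,1]]}}

```text
time_s: 31.0
ee_pos: [617.5, 87.3, 101.6]
ee_rot: [180.0, 0.0, -1.5]
force: [0.5, 2.2, 0.3]
gripper_width: 73.5
gripper_force: 0.8
```

{"fn": "move_arm", "kwargs": {"plan": [[[0,0,0],0,1],[[0,0,0],0,1],[[0,0,0],0,1],[[0,0,0],0,1],[[0,0,0],0,1]]}}

```text
time_s: 31.5
ee_pos: [617.6, 91.6, 101.4]
ee_rot: [-179.5, -0.0, -1.6]
force: [0.3, 15.5, -3.7]
gripper_width: 33.5
gripper_force: 7.5
```

{"fn": "move_arm", "kwargs": {"plan": [[[0,0,0],0,1],[[0,0,0],0,1],[[0,0,0],0,1]]}}

```text
time_s: 31.8
ee_pos: [617.4, 88.2, 101.3]
ee_rot: [-179.9, 0.0, -1.5]
force: [1.2, 5.8, -2.6]
gripper_width: 24.5
gripper_force: 28.0
```

{"fn": "move_arm", "kwargs": {"plan": [[[0,0,0],0,0],[[0,0,0],0,0],[[0,0,0],0,0],[[0,0,0],0,0],[[0,0,0],0,0]]}}

```text
time_s: 32.3
ee_pos: [617.6, 86.8, 102.1]
ee_rot: [179.9, -0.0, -1.5]
force: [-0.5, 1.8, 1.2]
gripper_width: 61.9
gripper_force: 0.9
```

{"fn": "move_arm", "kwargs": {"plan": [[[0,0,0],0,0],[[0,0,0],0,0],[[0,0,0],0,0],[[0,0,0],0,0],[[0,0,4],0,0]]}}

```text
time_s: 32.8
ee_pos: [613.7, 86.5, 136.6]
ee_rot: [179.9, 0.7, -1.5]
force: [0.0, 0.5, -0.9]
gripper_width: 91.3
gripper_force: 0.0
```

{"fn": "move_arm", "kwargs": {"plan": [[[0,0,4.5],0,0],[[0,-4,1.4],8.3,0],[[0,-4,0],8.3,0],[[0,-4,0],8.3,0],[[0,-4,0],8.3,0]]}}

```text
time_s: 33.3
ee_pos: [617.3, -74.3, 200.9]
ee_rot: [180.0, 0.0, 32.1]
force: [0.5, 0.1, -0.4]
gripper_width: 91.4
gripper_force: 0.0
```

{"fn": "move_arm", "kwargs": {"plan": [[[0,0,0],8.3,0],[[0,0,0],8.3,0],[[0,0,0],8.3,0],[[0,0,0],8.3,0],[[0,0,0],8.3,0]]}}

```text
time_s: 33.8
ee_pos: [617.4, -73.0, 200.5]
ee_rot: [-180.0, 0.0, 73.5]
force: [0.7, 0.6, -0.2]
gripper_width: 91.2
gripper_force: 0.0
```

{"fn": "move_arm", "kwargs": {"plan": [[[0,0,0],8.3,0],[[0,0,0],7,0],[[0,0,0],0,0]]}}

```text
time_s: 34.1
ee_pos: [617.4, -72.9, 200.6]
ee_rot: [-180.0, 0.0, 88.5]
force: [0.4, 0.0, 0.5]
gripper_width: 91.1
gripper_force: 0.0
```

```bash
cat >> h.py <<'E'
def camslots(p,boxes):
    """slot centre (world, z 52) and angle from depth inside cam heads"""
    P=cloud(p)
    for b in boxes:
        r=rect(P,53,59,b); m=(P[...,0]>b[0])&(P[...,0]<b[1])&(P[...,1]>b[2])&(P[...,1]<b[3])
        T=P[m&(P[...,2]>61.5)&(P[...,2]<67)][:,:2]
        if len(T)<20: print(r,"no cam",len(T)); continue
        c,_=cv2.minEnclosingCircle(T.astype(np.float32))
        c=np.array(c); D=P[m][:,:2]-c; z=P[m][:,2]; s=(np.hypot(*D.T)<10)&(z<61)&(z>52)
        w,V=np.linalg.eigh(np.cov(D[s].T)); a=np.degrees(np.arctan2(V[1,1],V[0,1]))
        print(r,"cam",np.round(c,1),len(T),"slot deg",round((a+90)%180-90,1),s.sum(),np.round(np.sqrt(w),1))
E
python3 - <<'E'
from h import *
s=env.state();print(s["time_s"],s["ee_pos"],s["ee_rot"],s["gripper_width"])
p=env.grab_frame("wrist"); save(p,"w8",(150,50,450,260),2.5)
camslots(p,[(570,660,-92,-54),(570,660,-54,-18),(570,660,-18,18)])
P=cloud(p); print("pad",rect(P,49,52.6,(580,655,14,50)),"plate",rect(P,52.6,56,(580,655,14,70)))
E
```

```text
34.1 [617.38152897 -72.88279782 200.55243598] [-1.79982346e+02  2.71752472e-02  8.84800779e+01] 91.08024926088285
[array([611.1, -73.1]), array([38. , 54.7]), np.float64(89.6), np.int64(1057), array([613.9, -71.8], dtype=float32)] cam [613.9 -73.4] 246 slot deg -4.1 82 [1.5 5.7]
[array([615.1, -36.1]), array([36.1, 47.4]), np.float64(89.6), np.int64(1117), array([615.4, -35.1], dtype=float32)] cam [615.4 -37.8] 254 slot deg -11.9 94 [1.6 5.9]
[array([615.1,   0. ]), array([36.4, 47.7]), np.float64(88.6), np.int64(1178), array([ 6.148e+02, -2.000e-01], dtype=float32)] cam [615.   -1.4] 268 slot deg -12.0 106 [1.7 5.6]
pad [array([615.6,  28.4]), array([24., 58.]), np.float64(88.4), np.int64(409), array([615.6,  24.2], dtype=float32)] plate [array([615.1,  27.1]), array([26.1, 56.8]), np.float64(88.4), np.int64(786), array([615.3,  30.8], dtype=float32)]
```

View pics/w8.png

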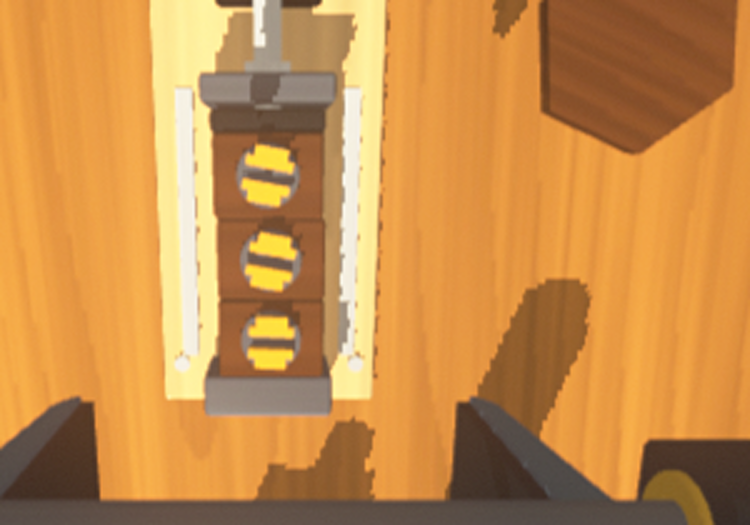

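The feet are pressed together and the pad is pushed right in (crop ~ (268,120)), so they are firmly clamped. Now to the driver in its block, turning to yaw 165 to keep clear of the big driver.

{"fn": "move_arm", "kwargs": {"plan": [[[0.2,-4,0],8.5,0],[[0.2,-4,0],8.5,0],[[0.2,-4,0],8.5,0],[[0,-3.9,0],8.5,0],[[0,0,0],8.5,0]]}}

```text
time_s: 34.65
ee_pos: [623.1, -236.7, 200.2]
ee_rot: [-179.9, 0.1, 130.9]
force: [-0.3, -0.1, -0.0]
gripper_width: 91.3
gripper_force: 0.0
```

{"fn": "move_arm", "kwargs": {"plan": [[[0,0,0],8.5,0],[[0,0,0],8.5,0],[[0,0,0],8.5,0],[[0,0,0],8.5,0],[[0,0,0],0,0]]}}

```text
time_s: 35.15
ee_pos: [623.4, -231.7, 200.6]
ee_rot: [-180.0, -0.0, 164.9]
force: [-1.0, 0.0, 0.7]
gripper_width: 91.3
gripper_force: 0.0
```

Run:
```python
from h import *
s=env.state();print(s["time_s"],s["ee_pos"],s["ee_rot"],s["qpos"])
p=env.grab_frame("wrist"); save(p,"w9",s=1.5); P=cloud(p)
print("handle",rect(P,100,118,(590,660,-270,-190)),"hold",rect(P,46,52,(570,680,-290,-180)))
```

```text
35.15 [ 623.42917331 -231.74474455  200.57903767] [-1.79993624e+02 -1.42439923e-02  1.64855908e+02] [-2.13781390e+01  2.69856110e+01  7.78922871e+01 -8.15763571e-03
  7.51355695e+01 -9.62319539e+01]
handle [array([ 621.1, -229.3]), array([24. , 23.3]), np.float64(76.1), np.int64(626), array([ 620. , -228.8], dtype=float32)] hold [array([ 621.8, -229.6]), array([60. , 60.5]), np.float64(85.5), np.int64(1733), array([ 616.3, -228.3], dtype=float32)]
```

View pics/w9.png

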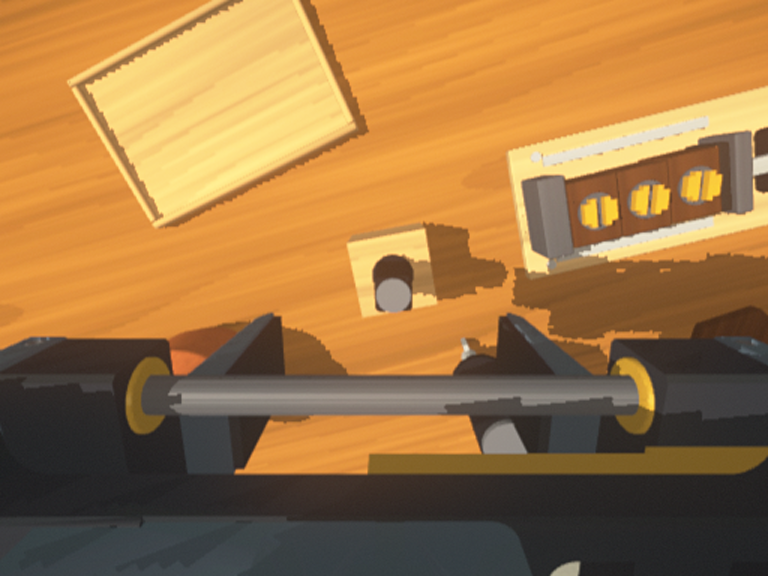

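The small driver's top is at (393,293), aligned with the fingers. Big driver at (500,435), clear. Tray at (215,110). Descending to grip.

{"fn": "move_arm", "kwargs": {"plan": [[[0.1,0.1,-4],1,0],[[0,0,-4],0,0],[[0,0,-2.8],0,0],[[0,0,-2],0,0],[[0,0,0],0,0.8]], "squeeze": 40}}

```text
time_s: 35.7
ee_pos: [622.3, -229.7, 69.3]
ee_rot: [179.9, -0.4, 165.8]
force: [-1.1, 0.0, -0.5]
gripper_width: 86.0
gripper_force: 0.0
```

{"fn": "move_arm", "kwargs": {"plan": [[[0,0,0],0,1],[[0,0,0],0,1],[[0,0,0],0,1],[[0,0,0],0,1],[[0,0,0],0,1]]}}

```text
time_s: 36.2
ee_pos: [624.8, -230.7, 73.5]
ee_rot: [-180.0, 0.1, 166.0]
force: [-0.6, 0.6, -0.3]
gripper_width: 46.1
gripper_force: 0.0
```

{"fn": "move_arm", "kwargs": {"plan": [[[0,0,0],0,1],[[0,0,0],0,1],[[0,0,0],0,1],[[0,0,0],0,1],[[0,0,0],0,1]]}}

```text
time_s: 36.7
ee_pos: [624.5, -230.6, 72.7]
ee_rot: [180.0, -0.0, 166.0]
force: [0.0, -0.2, 0.2]
gripper_width: 23.7
gripper_force: 40.0
```

{"fn": "move_arm", "kwargs": {"plan": [[[0,0,4],0,1],[[0,0,4],0,1],[[0,0,3],0,1],[[0,0,0],0,1],[[0,0,0],0,1]]}}

```text
time_s: 37.2
ee_pos: [624.3, -230.6, 182.6]
ee_rot: [180.0, 0.0, 166.0]
force: [0.3, 0.3, -1.7]
gripper_width: 24.2
gripper_force: 40.0
```

Run:
```python
from h import *
s=env.state();print(s["time_s"],s["ee_pos"],s["ee_rot"],s["gripper_width"])
p=env.grab_frame("wrist"); P=cloud(p)
Rt=R.from_euler("xyz",s["ee_rot"],degrees=True).as_matrix(); L=(P-s["ee_pos"])@Rt
save(p,"w10",(170,100,350,280),3.2)
for z0 in range(0,75,6):
    m=(abs(L[...,0])<20)&(abs(L[...,1])<22)&(L[...,2]>=z0)&(L[...,2]<z0+6)
    if m.sum(): print(z0,m.sum(),"x",L[m][:,0].min().round(1),L[m][:,0].max().round(1),"y",L[m][:,1].min().round(1),L[m][:,1].max().round(1))
```

```text
37.2 [ 624.31615738 -230.56426473  182.61996202] [1.79999221e+02 8.53712094e-03 1.65995272e+02] 24.17557954806287
0 110 x 11.7 18.4 y -15.7 12.8
6 94 x 12.2 14.9 y -11.3 11.4
12 160 x 6.9 17.9 y -13.2 12.7
18 109 x 8.1 18.5 y -13.3 12.8
48 11 x 9.4 11.6 y -1.5 1.0
54 7 x 11.2 11.6 y -1.5 1.0
60 4 x 11.3 11.3 y -1.5 1.0
```

View pics/w10.png

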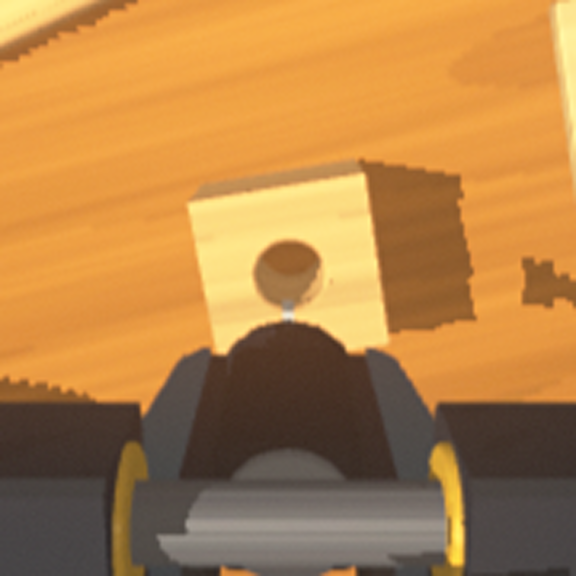

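The blade shows edge-on at crop (288,310): its width runs along tool x, its thickness along tool y. I go to the clamp and measure the cams at this yaw, where the world-y bias is the well-calibrated tool-y one.

{"fn": "move_arm", "kwargs": {"plan": [[[0.8,4.8,0],4,1],[[0.8,4.8,0],0,1],[[0.8,4.8,0],0,1],[[0.8,4.8,0],0,1],[[0.2,0,0],0,1]]}}

```text
time_s: 37.75
ee_pos: [657.9, -32.3, 180.1]
ee_rot: [179.9, -0.3, 170.3]
force: [-0.4, -0.8, -0.8]
gripper_width: 23.8
gripper_force: 40.0
```

{"fn": "move_arm", "kwargs": {"plan": [[[0,0,0],0,1],[[0,0,0],0,1]]}}

```text
time_s: 37.95
ee_pos: [657.7, -39.4, 181.1]
ee_rot: [-180.0, -0.2, 170.0]
force: [-0.6, 0.1, -0.6]
gripper_width: 23.9
gripper_force: 40.0
```

Run:
```python
from h import *
s=env.state();print(s["time_s"],s["ee_pos"],s["ee_rot"],s["gripper_width"])
p=env.grab_frame("wrist"); save(p,"w11",s=1.5)
camslots(p,[(570,660,-97,-61),(570,660,-61,-25),(570,660,-24,13)])
P=cloud(p); print("all feet",rect(P,53,57,(580,640,-88,6)))
print("tray",rect(P,9,14,(350,560,-460,-240)))
```

```text
37.95 [657.73630527 -39.44709907 181.14210305] [-1.79950703e+02 -1.62240955e-01  1.69971648e+02] 23.94458790984644
[array([611.7, -79. ]), array([58.5, 35.9]), np.float64(0.1), np.int64(1245), array([612.3, -80.1], dtype=float32)] cam [613.6 -74.1] 290 slot deg -5.1 108 [1.8 5.8]
[array([614.8, -43. ]), array([36. , 48.6]), np.float64(89.8), np.int64(1281), array([613.7, -44.1], dtype=float32)] cam [614.3 -38. ] 285 slot deg -11.7 116 [1.9 5.6]
[array([614.6,  -5.5]), array([48.6, 36.9]), np.float64(0.3), np.int64(1336), array([613.6,  -6.4], dtype=float32)] cam [614.5  -2.6] 300 slot deg -12.1 113 [1.8 5.9]
all feet [array([614.6, -40.9]), array([94.2, 48.9]), np.float64(89.5), np.int64(2411), array([613.4, -40.6], dtype=float32)]
tray [array([ 483.9, -263.4]), array([ 64.8, 126. ]), np.float64(62.1), np.int64(564), array([ 494.3, -269.4], dtype=float32)]
```

View pics/w11.png

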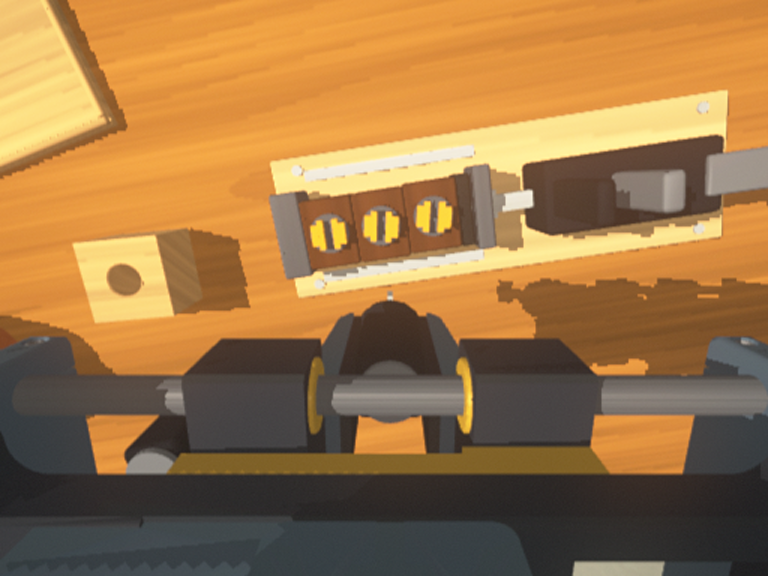

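{"fn": "move_arm", "kwargs": {"plan": [[[-2.1,1.9,0],-2,1],[[-2,1.8,0],0,1],[[0,0,-2.5],0,1],[[0,0,-1.8],0,1],[[0,0,0],0,1]]}}

```text
time_s: 38.5
ee_pos: [615.2, -3.0, 137.0]
ee_rot: [-179.9, -0.4, 167.9]
force: [-0.1, -0.6, -1.5]
gripper_width: 23.8
gripper_force: 40.0
```

{"fn": "move_arm", "kwargs": {"plan": [[[0,0,0],0,1],[[0,0,0],0,1],[[0,0,0],0,1]]}}

```text
time_s: 38.8
ee_pos: [618.3, -2.0, 140.8]
ee_rot: [180.0, 0.1, 168.0]
force: [0.1, -0.2, -0.6]
gripper_width: 23.9
gripper_force: 40.0
```

Run:
```python
from h import *
s=env.state();print(s["time_s"],s["ee_pos"],s["ee_rot"],s["gripper_width"])
p=env.grab_frame("wrist"); save(p,"w12",(200,130,350,260),5)
camslots(p,[(570,660,-97,-61),(570,660,-61,-25)])
P=cloud(p); m=(P[...,2]>66)&(P[...,2]<86)&(abs(P[...,0]-610)<25)&(abs(P[...,1])<20); print(m.sum(),P[m].mean(0),P[m].min(0),P[m].max(0))
```

```text
38.8 [618.30925528  -2.03712161 140.83819945] [1.79971555e+02 1.21112885e-01 1.67963129e+02] 23.888138494377696
[array([606.5, -79. ]), array([36., 49.]), np.float64(89.9), np.int64(1039), array([604.3, -79.3], dtype=float32)] cam [614.2 -74.2] 375 slot deg -3.6 107 [1.3 5.7]
[array([613.8, -43. ]), array([47.1, 36. ]), np.float64(0.1), np.int64(1157), array([607.5, -45.4], dtype=float32)] cam [614.5 -38.2] 305 slot deg -13.9 129 [1.8 5.9]
9 [6.07268206e+02 1.23251949e-01 8.15512926e+01] [607.03722634  -1.19335429  78.50183172] [607.54706504   1.38443404  85.83855689]
```

View pics/w12.png

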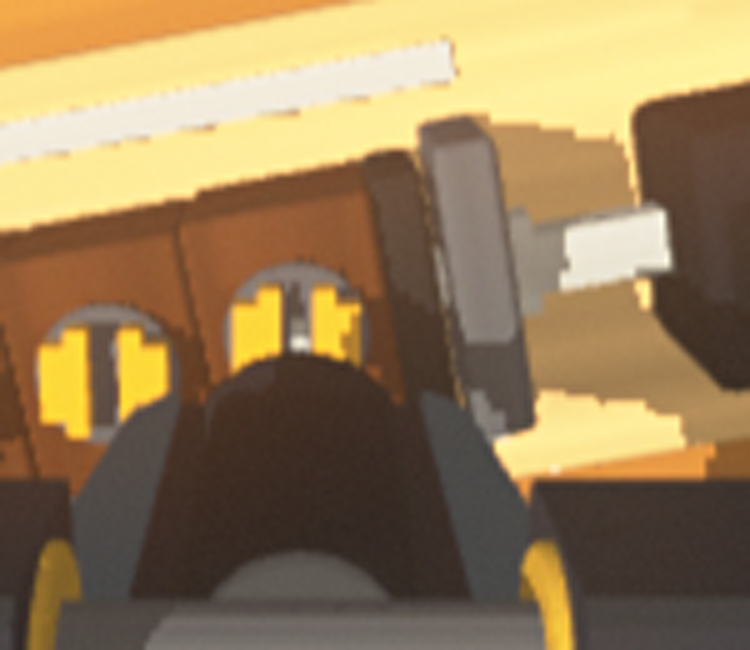

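The blade edge (298,335) lines up with cam A's slot (center ≈ 297). Inserting.

{"fn": "move_arm", "kwargs": {"plan": [[[-0.18,-0.05,0],0,1],[[0,0,-0.6],0,1],[[0,0,-0.5],0,1],[[0,0,-0.3],0,1],[[0,0,0],0,1]]}}

```text
time_s: 39.35
ee_pos: [615.2, -2.0, 124.8]
ee_rot: [-180.0, -0.1, 168.0]
force: [-0.3, 0.1, -0.9]
gripper_width: 23.9
gripper_force: 40.0
```

{"fn": "move_arm", "kwargs": {"plan": [[[0,0,0],0,1]]}}

```text
time_s: 39.45
ee_pos: [615.7, -2.1, 125.5]
ee_rot: [180.0, -0.0, 168.0]
force: [-0.5, 0.7, -1.0]
gripper_width: 24.1
gripper_force: 40.0
```

{"fn": "move_arm", "kwargs": {"plan": [[[0.05,0,-0.15],0,1],[[0,0,0],-8,1],[[0,0,0],-8,1],[[0,0,0],-8,1],[[0,0,0],-8,1]]}}

```text
time_s: 39.95
ee_pos: [616.1, -2.4, 124.2]
ee_rot: [-180.0, 0.0, 135.7]
force: [-0.6, -0.9, -1.9]
gripper_width: 23.9
gripper_force: 40.0
```

```bash
python3 -c "
from h import *
s=env.state();print(s['time_s'],s['ee_pos'],s['ee_rot'],s['force'],s['torque'])"
```

```text
39.95 [616.09341725  -2.37850874 124.20406639] [-1.79966153e+02  1.02692075e-02  1.35688552e+02] [-0.5608483  -0.87246931 -1.92641134] [-0.16212144  0.14421773  0.02870885]
```

{"fn": "move_arm", "kwargs": {"plan": [[[0,0,0],-8.5,1],[[0,0,0],-8.5,1],[[0,0,0],-8.5,1],[[0,0,0],-8.5,1],[[0,0,0],-8.5,1]]}}

```text
time_s: 40.45
ee_pos: [616.0, -2.3, 124.2]
ee_rot: [-180.0, 0.0, 93.2]
force: [-0.6, -0.5, -1.5]
gripper_width: 24.1
gripper_force: 40.0
```

{"fn": "move_arm", "kwargs": {"plan": [[[0,0,0],-7.5,1],[[0,0,0],-4,1],[[0,0,0],0,1]]}}

```text
time_s: 40.75
ee_pos: [616.0, -2.2, 124.2]
ee_rot: [-180.0, 0.0, 82.0]
force: [-0.4, -0.6, -1.1]
gripper_width: 23.4
gripper_force: 40.0
```

```bash
python3 -c "
from h import *
s=env.state();print(s['time_s'],s['ee_pos'],s['ee_rot'],s['force'],s['torque'])"
```

```text
40.75 [615.99699416  -2.23222645 124.19051711] [-1.79974505e+02  2.18331878e-02  8.20230015e+01] [-0.36252761 -0.58256306 -1.10251175] [-0.16117549  0.16586072  0.02586338]
```

{"fn": "move_arm", "kwargs": {"plan": [[[0,0,0],-4,1],[[0,0,0],-3,1],[[0,0,0],0,1]]}}

```text
time_s: 41.05
ee_pos: [616.0, -2.2, 124.2]
ee_rot: [-180.0, 0.0, 75.1]
force: [-0.0, -0.3, -0.8]
gripper_width: 23.8
gripper_force: 40.0
```

```bash
python3 -c "
from h import *
s=env.state();print(s['time_s'],s['ee_pos'],s['ee_rot'],s['force'],s['torque'])"
```

```text
41.05 [615.96086387  -2.20622319 124.16425668] [-1.79974032e+02  2.53951579e-02  7.51027182e+01] [-0.04430068 -0.26404602 -0.82229729] [-0.15811454  0.29097729  0.05397268]
```

{"fn": "move_arm", "kwargs": {"plan": [[[0,0,0],-4,1],[[0,0,0],0,1],[[0,0,0],0,1]]}}

```text
time_s: 41.35
ee_pos: [615.9, -2.0, 124.2]
ee_rot: [-180.0, 0.0, 71.2]
force: [-2.1, -0.1, -0.6]
gripper_width: 23.6
gripper_force: 40.0
```

```bash
python3 -c "
from h import *
s=env.state();print(s['time_s'],s['ee_pos'],s['ee_rot'],s['force'],s['torque'])"
```

```text
41.35 [615.94986996  -2.02206402 124.18745326] [-1.79969876e+02  9.70821863e-03  7.11610669e+01] [-2.11057921 -0.10337086 -0.61903296] [-0.05413738  0.33182317  0.19759147]
```

The stop is reached (torque up to 0.2 N m). Centring the blade, lifting, and going to B.

{"fn": "move_arm", "kwargs": {"plan": [[[0,0,0],8.5,1],[[0,0,0],8.5,1],[[0,0,1.5],0,1],[[0,-1.8,0.3],8.5,1],[[0,-1.8,0],8.5,1]]}}

```text
time_s: 41.85
ee_pos: [617.4, -38.0, 143.3]
ee_rot: [179.8, 0.0, 105.5]
force: [-0.8, -0.1, -0.3]
gripper_width: 24.0
gripper_force: 40.0
```

{"fn": "move_arm", "kwargs": {"plan": [[[0,0,0],8.5,1],[[0,0,0],8.5,1],[[0,0,0],8.5,1],[[0,0,0],8.5,1],[[0,0,0],8.5,1]]}}

```text
time_s: 42.35
ee_pos: [616.8, -38.0, 142.4]
ee_rot: [179.9, 0.1, 147.9]
force: [-1.2, -0.1, -1.0]
gripper_width: 23.4
gripper_force: 40.0
```

{"fn": "move_arm", "kwargs": {"plan": [[[0,0,0],8.5,1],[[0,0,0],8.5,1],[[0,0,0],2.5,1],[[0,0,0],0,1],[[0,0,0],0,1]]}}

```text
time_s: 42.85
ee_pos: [616.5, -38.0, 142.3]
ee_rot: [180.0, 0.0, 167.0]
force: [0.5, -0.4, -1.7]
gripper_width: 23.7
gripper_force: 40.0
```

```bash
cat >> h.py <<'E'
def blade(name,boxes,crop=(200,130,350,260),s=4):
    st=env.state();print(st["time_s"],st["ee_pos"],st["ee_rot"][2],st["gripper_width"])
    p=env.grab_frame("wrist"); save(p,name,crop,s); camslots(p,boxes)
    P=cloud(p); x,y=st["ee_pos"][:2]; tip=st["ee_pos"][2]-64.7
    m=(P[...,2]>tip-6)&(P[...,2]<tip+12)&(P[...,2]>66)&(abs(P[...,0]-x)<20)&(abs(P[...,1]-y)<20)
    e=P[m]; a=np.radians(st["ee_rot"][2]); print("edge",len(e),e.mean(0) if len(e) else "")
    if len(e): print("blade centre, camera frame",e[:,:2].mean(0)-9*np.array([np.cos(a),np.sin(a)]))
E
python3 - <<'E'
from h import *
np.set_printoptions(precision=1,suppress=True)
blade("w13",[(570,660,-97,-61),(570,660,-61,-25),(570,660,-24,13)])
E
```

```text
42.85 [616.5 -38.  142.3] 166.98220859745186 23.700312670555828
[array([609.1, -79. ]), array([35.9, 54.2]), np.float64(89.9), np.int64(1088), array([604.9, -81.5], dtype=float32)] cam [613.9 -74.1] 307 slot deg -5.6 114 [1.5 5.6]
[array([607.9, -43. ]), array([36.3, 34.6]), np.float64(88.8), np.int64(917), array([602.5, -44.3], dtype=float32)] cam [612.5 -37.8] 187 slot deg -60.3 104 [3.3 3.6]
[array([614.5,  -5.5]), array([37. , 48.3]), np.float64(89.9), np.int64(1452), array([611.4,  -5.6], dtype=float32)] cam [614.7  -2.2] 370 slot deg 87.9 118 [1.5 5.7]
edge 16 [605.7 -35.8  85.6]
blade centre, camera frame [614.4 -37.9]
```

View pics/w13.png

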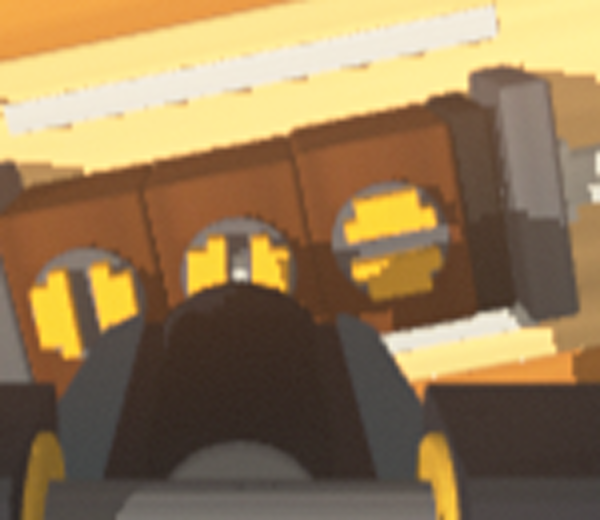

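Cam A's slot now lies along the clamp (87.9°). The blade at (240,270) lines up with B's slot. Inserting and turning B.

{"fn": "move_arm", "kwargs": {"plan": [[[-0.03,0,-0.7],0,1],[[0,0,-0.5],0,1],[[0,0,-0.4],0,1],[[0,0,0],0,1],[[0,0,0],0,1]]}}

```text
time_s: 43.4
ee_pos: [615.9, -38.1, 126.0]
ee_rot: [180.0, -0.0, 167.0]
force: [-0.2, -0.5, -0.6]
gripper_width: 23.6
gripper_force: 40.0
```

{"fn": "move_arm", "kwargs": {"plan": [[[0,0,-0.2],0,1],[[0,0,0],0,1]]}}

```text
time_s: 43.6
ee_pos: [615.9, -38.1, 124.1]
ee_rot: [180.0, -0.0, 167.0]
force: [-0.4, 0.7, -0.9]
gripper_width: 23.8
gripper_force: 40.0
```

Inserted (tip 59.4, no contact force). Turning from 167 to 71.5.

{"fn": "move_arm", "kwargs": {"plan": [[[0,0,0],-8.5,1],[[0,0,0],-8.5,1],[[0,0,0],-8.5,1],[[0,0,0],-8.5,1],[[0,0,0],-8.5,1]]}}

```text
time_s: 44.1
ee_pos: [615.8, -38.1, 124.3]
ee_rot: [-180.0, -0.0, 124.2]
force: [-0.2, -0.0, -1.9]
gripper_width: 23.6
gripper_force: 40.0
```

{"fn": "move_arm", "kwargs": {"plan": [[[0,0,0],-8.5,1],[[0,0,0],-8.5,1],[[0,0,0],-8.5,1],[[0,0,0],-8.5,1],[[0,0,0],-8.5,1]]}}

```text
time_s: 44.6
ee_pos: [616.0, -37.9, 124.3]
ee_rot: [180.0, -0.0, 81.7]
force: [0.5, 0.7, -2.4]
gripper_width: 23.7
gripper_force: 40.0
```

{"fn": "move_arm", "kwargs": {"plan": [[[0,0,0],-6,1],[[0,0,0],-5,1],[[0,0,0],0,1],[[0,0,0],0,1]]}}

```text
time_s: 45.0
ee_pos: [616.0, -38.0, 124.4]
ee_rot: [180.0, -0.0, 71.1]
force: [0.5, 0.5, -0.9]
gripper_width: 23.7
gripper_force: 40.0
```

```bash
python3 -c "
from h import *
s=env.state();print(s['time_s'],s['ee_pos'],s['ee_rot'],s['force'],s['torque'])"
```

```text
45.0 [616.04652699 -38.00318266 124.35609537] [ 1.79974410e+02 -8.04046893e-03  7.11227462e+01] [ 0.5415231   0.47109898 -0.87455371] [ 0.12015413 -0.05443964  0.19517104]
```

{"fn": "move_arm", "kwargs": {"plan": [[[0,0,0],8.5,1],[[0,0,0],8.5,1],[[0,0,1.5],0,1],[[0,-1.8,0.3],8.5,1],[[-0.05,-1.8,0],8.5,1]]}}

```text
time_s: 45.5
ee_pos: [616.0, -74.3, 143.2]
ee_rot: [179.9, 0.0, 105.5]
force: [0.4, 0.1, -0.6]
gripper_width: 23.7
gripper_force: 40.0
```

{"fn": "move_arm", "kwargs": {"plan": [[[0,0,0],8.5,1],[[0,0,0],8.5,1],[[0,0,0],8.5,1],[[0,0,0],8.5,1],[[0,0,0],8.5,1]]}}

```text
time_s: 46.0
ee_pos: [615.4, -74.2, 142.3]
ee_rot: [180.0, 0.0, 147.9]
force: [-0.1, 0.6, -0.6]
gripper_width: 23.8
gripper_force: 40.0
```

{"fn": "move_arm", "kwargs": {"plan": [[[0,0,0],8.5,1],[[0,0,0],8.5,1],[[0,0,0],8.5,1],[[0,0,0],1.5,1],[[0,0,0],0,1]]}}

```text
time_s: 46.5
ee_pos: [615.4, -74.1, 142.3]
ee_rot: [180.0, 0.0, 174.4]
force: [0.7, -0.7, -1.1]
gripper_width: 23.6
gripper_force: 40.0
```

Run:
```python
from h import *
np.set_printoptions(precision=1,suppress=True)
blade("w14",[(570,660,-97,-61),(570,660,-61,-25),(570,660,-24,13)])
```

```text
46.5 [615.4 -74.1 142.3] 174.40100252884022 23.608751706413138
[array([603.2, -79. ]), array([36. , 41.8]), np.float64(89.9), np.int64(933), array([600.9, -81.1], dtype=float32)] cam [611.8 -73.9] 193 slot deg -83.8 91 [3.1 3.5]
[array([614.6, -43. ]), array([35.9, 49. ]), np.float64(90.0), np.int64(1270), array([609.4, -43.2], dtype=float32)] cam [614.6 -38. ] 372 slot deg 88.1 111 [1.4 5.6]
[array([614.6,  -5.5]), array([37. , 48.6]), np.float64(90.0), np.int64(1529), array([612.8,  -6.6], dtype=float32)] cam [614.6  -2. ] 384 slot deg 87.6 114 [1.5 5.7]
edge 17 [604.3 -73.3  85.4]
blade centre, camera frame [613.3 -74.1]
```

View pics/w14.png

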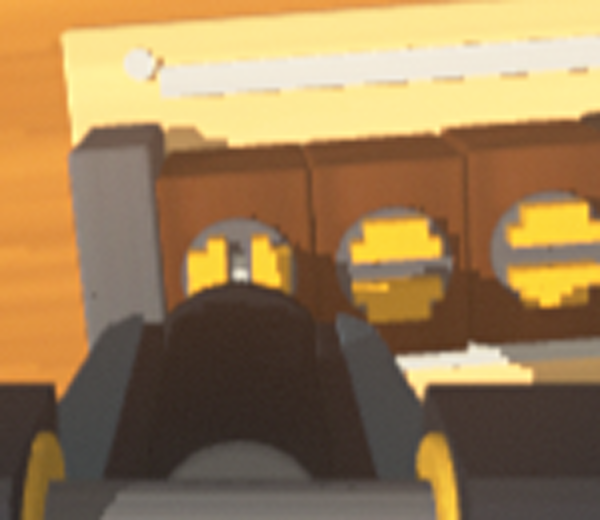

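Cams A and B now lie along the clamp, and the blade at (240,270) is centred on C's slot. Inserting and turning C.

{"fn": "move_arm", "kwargs": {"plan": [[[0,0,-0.7],0,1],[[0,0,-0.5],0,1],[[0,0,-0.4],0,1],[[0,0,-0.2],0,1],[[0,0,0],0,1]]}}

```text
time_s: 47.05
ee_pos: [615.2, -74.0, 123.6]
ee_rot: [180.0, -0.1, 174.5]
force: [0.8, -0.7, -1.1]
gripper_width: 23.8
gripper_force: 40.0
```

{"fn": "move_arm", "kwargs": {"plan": [[[0,0,0],0,1]]}}

```text
time_s: 47.15
ee_pos: [615.5, -74.1, 124.2]
ee_rot: [180.0, 0.0, 174.5]
force: [0.7, 0.8, -0.2]
gripper_width: 23.8
gripper_force: 40.0
```

{"fn": "move_arm", "kwargs": {"plan": [[[0,0,0],-8.5,1],[[0,0,0],-8.5,1],[[0,0,0],-8.5,1],[[0,0,0],-8.5,1],[[0,0,0],-8.5,1]]}}

```text
time_s: 47.65
ee_pos: [615.3, -74.4, 124.4]
ee_rot: [-180.0, 0.0, 131.7]
force: [-0.3, -0.9, -2.0]
gripper_width: 24.0
gripper_force: 40.0
```

{"fn": "move_arm", "kwargs": {"plan": [[[0,0,0],-8.5,1],[[0,0,0],-8.5,1],[[0,0,0],-8.5,1],[[0,0,0],-8.5,1],[[0,0,0],-8.5,1]]}}

```text
time_s: 48.15
ee_pos: [615.3, -74.3, 124.5]
ee_rot: [-180.0, 0.0, 89.2]
force: [0.1, -0.4, -0.7]
gripper_width: 23.5
gripper_force: 40.0
```

{"fn": "move_arm", "kwargs": {"plan": [[[0,0,0],-8.5,1],[[0,0,0],-5,1],[[0,0,0],-5,1],[[0,0,0],0,1],[[0,0,0],0,1]]}}

```text
time_s: 48.65
ee_pos: [615.2, -74.1, 124.4]
ee_rot: [-180.0, 0.0, 71.1]
force: [-1.1, 0.1, 0.6]
gripper_width: 23.8
gripper_force: 40.0
```

```bash
python3 -c "
from h import *
s=env.state();print(s['time_s'],s['ee_pos'],s['ee_rot'],s['force'],s['torque'])"
```

```text
48.65 [615.20060952 -74.07202407 124.44882264] [-1.79986462e+02  1.09580482e-02  7.11214869e+01] [-1.13117998  0.05596757  0.58359736] [-0.02321757  0.35489355  0.19758114]
```

C is at its stop. Lifting out, then returning the driver to its block so the hand is free.

{"fn": "move_arm", "kwargs": {"plan": [[[0,0,0],8.5,1],[[0,0,0],8.5,1],[[0,0,3],0,1],[[0,0,3.5],0,1],[[0.2,-3.9,0],8.5,1]]}}

```text
time_s: 49.15
ee_pos: [620.9, -110.3, 195.0]
ee_rot: [179.4, 0.1, 97.0]
force: [0.8, -0.3, -0.4]
gripper_width: 23.8
gripper_force: 40.0
```

{"fn": "move_arm", "kwargs": {"plan": [[[0.2,-3.9,0],8.5,1],[[0.2,-3.9,0],8.5,1],[[0.3,-3.9,0],8.5,1],[[0,0,0],8.5,1],[[0,0,0],8.5,1]]}}

```text
time_s: 49.65
ee_pos: [624.5, -231.7, 189.0]
ee_rot: [180.0, 0.0, 139.3]
force: [0.2, -0.1, -1.0]
gripper_width: 23.7
gripper_force: 40.0
```

{"fn": "move_arm", "kwargs": {"plan": [[[0,0,0],8.5,1],[[0,0,0],8.5,1],[[0,0,0],8.5,1],[[0,0,0],1.4,1],[[0,0,0],0,1]]}}

```text
time_s: 50.15
ee_pos: [624.6, -230.1, 189.3]
ee_rot: [180.0, 0.0, 165.8]
force: [-0.1, 0.6, -0.7]
gripper_width: 23.9
gripper_force: 40.0
```

Run:
```python
from h import *
np.set_printoptions(precision=1,suppress=True)
s=env.state();print(s["time_s"],s["ee_pos"],s["ee_rot"])
p=env.grab_frame("wrist"); save(p,"w15",s=1)
P=cloud(p); print("hold",rect(P,47,52.5,(570,680,-290,-180)))
f=p["frame"]; m=(P[...,2]<44)&(abs(P[...,0]-622)<16)&(abs(P[...,1]+230)<16); print("hole",m.sum(),P[m].mean(0))
camslots(p,[(570,660,-97,-61),(570,660,-61,-25),(570,660,-24,13)])
```

```text
50.15 [ 624.6 -230.1  189.3] [180.    0.  165.8]
hold [array([ 621.7, -229.5]), array([60. , 60.4]), np.float64(85.5), np.int64(2181), array([ 617.3, -227.9], dtype=float32)]
hole 323 [ 628.5 -231.1   13.2]
[array([611.8, -79. ]), array([58.9, 35.9]), np.float64(0.0), np.int64(1236), array([611.7, -81.3], dtype=float32)] cam [613.8 -74.2] 315 slot deg 87.3 103 [1.8 5.9]
[array([614.6, -43. ]), array([35.9, 49.2]), np.float64(90.0), np.int64(1216), array([613.1, -44.9], dtype=float32)] cam [614.8 -38.5] 326 slot deg 85.3 104 [1.8 5.8]
[array([614.5,  -5.4]), array([48.7, 36.8]), np.float64(0.0), np.int64(1260), array([613. ,  -7.4], dtype=float32)] cam [614.3  -2.1] 335 slot deg 88.8 104 [1.5 5.7]
```

All three cams are along the clamp. Lowering the driver into the hole.

{"fn": "move_arm", "kwargs": {"plan": [[[-0.06,0.05,-3.5],0,1],[[0,0,-3],0,1],[[0,0,-2],0,1],[[0,0,-1.5],0,1],[[0,0,0],0,1]]}}

```text
time_s: 50.7
ee_pos: [622.3, -228.9, 86.6]
ee_rot: [180.0, -0.3, 165.8]
force: [-0.7, -1.2, -1.5]
gripper_width: 23.8
gripper_force: 40.0
```

{"fn": "move_arm", "kwargs": {"plan": [[[0,0,0],0,1],[[0,0,-0.8],0,1],[[0,0,-0.6],0,1],[[0,0,0],0,1]]}}

```text
time_s: 51.1
ee_pos: [623.3, -229.4, 74.5]
ee_rot: [180.0, -0.1, 165.9]
force: [0.7, 0.2, -1.7]
gripper_width: 23.7
gripper_force: 40.0
```

{"fn": "move_arm", "kwargs": {"plan": [[[0,0,-0.2],0,1],[[0,0,0],0,0],[[0,0,0],0,0],[[0,0,0],0,0],[[0,0,0],0,0]]}}

```text
time_s: 51.6
ee_pos: [624.0, -229.7, 73.5]
ee_rot: [180.0, 0.0, 165.9]
force: [0.7, -0.4, -1.6]
gripper_width: 52.7
gripper_force: 0.0
```

{"fn": "move_arm", "kwargs": {"plan": [[[0,0,0],0,0],[[0,0,3],0,0],[[0,0,4.5],0,0],[[0,0,4.5],0,0],[[0,0,2],0,1]]}}

```text
time_s: 52.1
ee_pos: [625.5, -230.2, 218.5]
ee_rot: [-179.9, 0.4, 165.9]
force: [0.6, -0.6, 0.2]
gripper_width: 82.5
gripper_force: 0.0
```

Run:
```python
from h import *
np.set_printoptions(precision=1,suppress=True)
s=env.state();print(s["time_s"],s["ee_pos"],s["gripper_width"])
p=env.grab_frame("wrist"); P=cloud(p); print("handle",rect(P,100,118,(590,660,-270,-190)),P[(abs(P[...,0]-621)<10)&(abs(P[...,1]+229)<10)][:,2].max())
```

```text
52.1 [ 625.5 -230.2  218.5] 82.48020497453267
handle [array([ 620.8, -229.4]), array([23.5, 23.2]), np.float64(76.3), np.int64(554), array([ 619.6, -228.8], dtype=float32)] 115.13827703526692
```

{"fn": "move_arm", "kwargs": {"plan": [[[-0.1,4.5,0],-7.7,1],[[0,4.5,0],-7.7,1],[[0,4.5,0],-7.7,1],[[-0.1,4.5,0],-7.7,1],[[0,4.5,0],-7.7,1]]}}

```text
time_s: 52.65
ee_pos: [621.2, -2.9, 212.6]
ee_rot: [-180.0, -0.0, 127.1]
force: [-0.4, -0.5, -0.4]
gripper_width: 39.0
gripper_force: 0.0
```

{"fn": "move_arm", "kwargs": {"plan": [[[-0.1,4.5,0],-7.7,1],[[0,4.5,0],-7.7,1],[[0,4.5,0],-7.7,1],[[-0.1,4.5,0],-7.7,1],[[0,4.5,0],-7.7,1]]}}

```text
time_s: 53.15
ee_pos: [619.2, 222.1, 212.5]
ee_rot: [-180.0, 0.0, 88.6]
force: [0.4, 0.3, -1.0]
gripper_width: 1.1
gripper_force: 0.0
```

{"fn": "move_arm", "kwargs": {"plan": [[[0,0,0],0,1],[[0,0,0],0,1],[[0,0,0],0,1]]}}

```text
time_s: 53.45
ee_pos: [619.7, 219.3, 212.7]
ee_rot: [-180.0, 0.1, 88.9]
force: [-0.1, 0.2, 0.2]
gripper_width: 0.5
gripper_force: 0.0
```

{"fn": "move_arm", "kwargs": {"plan": [[[0.1,0.8,-4],0,1],[[0,0,-4.5],0,1],[[0,0,-4],0,1],[[0,0,0],0,1],[[0,0,0],0,1]]}}

```text
time_s: 53.95
ee_pos: [621.3, 227.2, 88.7]
ee_rot: [-180.0, 0.0, 88.8]
force: [0.4, 1.0, 0.3]
gripper_width: 0.8
gripper_force: 0.0
```

{"fn": "move_arm", "kwargs": {"plan": [[[0,0,-0.9],0,1],[[0,0,-0.9],0,1],[[0,0,-0.7],0,1],[[0,0,0],0,1],[[0,0,0],0,1]]}}

```text
time_s: 54.45
ee_pos: [621.6, 228.9, 64.1]
ee_rot: [179.9, -0.0, 88.9]
force: [1.6, 1.4, 4.4]
gripper_width: 0.4
gripper_force: 2.0
```

{"fn": "move_arm", "kwargs": {"plan": [[[0,0,0],0,1],[[0,0,0],0,1],[[0,0,0],0,1],[[0,0,0],0,1],[[0,0,0],0,1]]}}

```text
time_s: 54.95
ee_pos: [621.1, 228.5, 63.4]
ee_rot: [180.0, -0.0, 88.9]
force: [1.9, 2.6, 4.0]
gripper_width: 0.4
gripper_force: 2.1
```

{"fn": "move_arm", "kwargs": {"plan": [[[0,0,0],0,1],[[0,0,0],0,1],[[0,0,0],0,1],[[0,0,0],0,1],[[0,0,0],0,1]]}}

```text
time_s: 55.45
ee_pos: [620.9, 228.4, 63.2]
ee_rot: [180.0, 0.0, 88.9]
force: [3.0, 1.4, 4.3]
gripper_width: 0.6
gripper_force: 2.1
```

```bash
python3 -c "
from h import *
jaws(); clampview()"
```

```text
scene plate [array([619.5,  -8.9]), array([ 57.8, 157.4]), np.float64(0.5), np.int64(328), array([619.6,  -7.7], dtype=float32)] lever [array([627.1, 216.4]), array([32.8, 30.7]), np.float64(21.6), np.int64(61), array([626.1, 215.7], dtype=float32)]
side plate [array([614.5,  -8.9]), array([158.1,  59.2]), np.float64(88.8), np.int64(253), array([610.3,  -5.5], dtype=float32)] lever [array([615.1, 217. ]), array([31.6, 42.2]), np.float64(43.4), np.int64(64), array([616.5, 216.7], dtype=float32)]
scene plate+pad [array([616.5,  28.1]), array([68.2, 55.6]), np.float64(85.5), np.int64(75), array([620.3,  41.5], dtype=float32)]
  foot [array([616.6, -74. ]), array([40.4, 47.9]), np.float64(87.8), np.int64(134), array([618.6, -75. ], dtype=float32)]
  foot [array([617.5, -36. ]), array([45.4, 47.9]), np.float64(89.3), np.int64(159), array([618.4, -37.2], dtype=float32)]
  foot [array([ 6.176e+02, -3.000e-01]), array([47.8, 26.7]), np.float64(4.3), np.int64(60), array([620.2,  -2. ], dtype=float32)]
side plate+pad [array([616.2,  26.2]), array([54.9, 72.8]), np.float64(1.7), np.int64(63), array([613.6,  38. ], dtype=float32)]
  foot [array([613.5, -74.6]), array([40.3, 49.3]), np.float64(89.3), np.int64(80), array([611.1, -78.4], dtype=float32)]
  foot [array([615. , -36.5]), array([48.6, 46.8]), np.float64(0.0), np.int64(89), array([612.4, -37.5], dtype=float32)]
  foot [array([614.7,  -0.8]), array([26. , 46.2]), np.float64(88.6), np.int64(42), array([609.7,  -3.1], dtype=float32)]
```

The jaw is fully back again (plate back at the same y≈70 as the first time). Up and over to foot A, opening the fingers.

{"fn": "move_arm", "kwargs": {"plan": [[[0,0,0],0,1],[[0,0,0],0,1],[[0,0,4.5],0,1],[[0,0,4.5],0,0],[[0,0,4],0,0]]}}

```text
time_s: 56.15
ee_pos: [618.9, 227.3, 193.3]
ee_rot: [-179.7, 0.2, 88.9]
force: [0.8, 0.5, 0.5]
gripper_width: 13.8
gripper_force: 0.0
```

{"fn": "move_arm", "kwargs": {"plan": [[[0,-4.6,0],0,0],[[0,-4.6,0],0,0],[[-0.2,-4.6,0],0,0],[[-0.2,-4.6,0],0,0],[[-0.2,-4.6,0],-0.4,0]]}}

```text
time_s: 56.65
ee_pos: [612.1, -3.6, 191.4]
ee_rot: [-179.6, 0.0, 88.5]
force: [0.2, -0.8, -0.6]
gripper_width: 53.4
gripper_force: 0.0
```

{"fn": "move_arm", "kwargs": {"plan": [[[0,-4,0],0,0],[[0,-3,0],0,0],[[0,0,0],0,0],[[0,0,0],0,0]]}}

```text
time_s: 57.05
ee_pos: [613.1, -71.9, 191.7]
ee_rot: [-179.7, -0.0, 88.4]
force: [-0.8, -0.3, -0.5]
gripper_width: 85.2
gripper_force: 0.0
```

Run:
```python
from h import *
np.set_printoptions(precision=1,suppress=True)
s=env.state();print(s["time_s"],s["ee_pos"],s["ee_rot"],s["gripper_width"])
p=env.grab_frame("wrist"); save(p,"w16",(150,50,450,260),2.5)
camslots(p,[(570,660,-92,-56),(570,660,-56,-20),(570,660,-19.5,20)])
P=cloud(p);print("pad",rect(P,49,56,(580,655,20,60)))
for n in("scene","side"):
    p=env.grab_frame(n);P=cloud(p); print("tray",rect(P,8,15,(350,565,-480,-240)),rect(P,3,15,(350,565,-480,-240)))
    for r in env.landmark_of(p,"tray")[:1]: print(at_z(p,r["point"],0))
```

```text
57.05 [613.1 -71.9 191.7] [-179.7   -0.    88.4] 85.15404519892975
[array([611.4, -74.2]), array([36.2, 53.7]), np.float64(88.6), np.int64(1059), array([613.9, -73. ], dtype=float32)] cam [613.9 -73.5] 246 slot deg 87.0 94 [1.7 5.8]
[array([615., -38.]), array([36. , 47.5]), np.float64(90.0), np.int64(1182), array([615.2, -37.5], dtype=float32)] cam [615.5 -37.5] 261 slot deg 88.9 113 [1.8 5.8]
[array([615.1,  -1.8]), array([35.7, 47.7]), np.float64(89.4), np.int64(1280), array([615. ,  -1.3], dtype=float32)] cam [614.8  -1.9] 283 slot deg 88.5 117 [1.8 5.7]
pad [array([616.3,  45.5]), array([28.8, 56.4]), np.float64(90.0), np.int64(969), array([616.4,  45.6], dtype=float32)]
tray [array([ 464.9, -333. ]), array([127.2, 190.8]), np.float64(9.7), np.int64(634), array([ 465.1, -346.6], dtype=float32)] [array([ 453.9, -360.3]), array([205.9, 240.4]), np.float64(2.0), np.int64(3078), array([ 465.1, -341.1], dtype=float32)]
[ 462.  -324.7    0. ]
tray [array([ 464. , -333.9]), array([128.7, 190.7]), np.float64(10.0), np.int64(546), array([ 461.3, -347.7], dtype=float32)] [array([ 451.6, -358.1]), array([174.5, 234.4]), np.float64(3.6), np.int64(3013), array([ 462.9, -340. ], dtype=float32)]
[ 461.4 -333.     0. ]
```

View pics/w16.png

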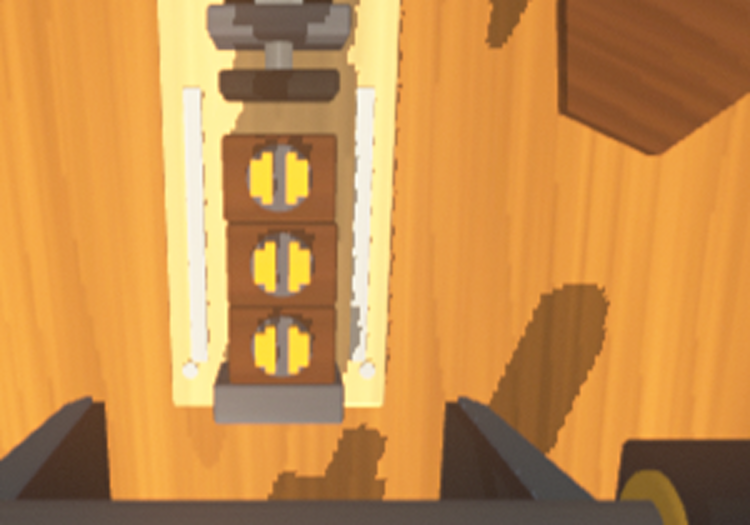

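Jaw back, and all cams along y (crop (280,180), (280,265), (280,345)). Picking up A for the tray. The tray centre is (464.5,−333.4), yaw 9.8.

{"fn": "move_arm", "kwargs": {"plan": [[[0.2,3.5,0],0,0.25],[[0.1,3.5,-2],0,0.25],[[0,0,-4],0,0.25],[[0,0,-4],0,0.25],[[0,0,-2],0,0.25]], "squeeze": 20}}

```text
time_s: 57.8
ee_pos: [615.4, -0.1, 69.8]
ee_rot: [-179.7, 0.0, 88.6]
force: [0.1, 0.4, -0.2]
gripper_width: 68.5
gripper_force: 0.0
```

{"fn": "move_arm", "kwargs": {"plan": [[[0,0,0],0,0.25],[[0,0,0],0,0.25]]}}

```text
time_s: 58.0
ee_pos: [618.2, -1.0, 73.7]
ee_rot: [180.0, -0.0, 88.6]
force: [0.7, -0.0, 0.0]
gripper_width: 68.4
gripper_force: 0.0
```

{"fn": "move_arm", "kwargs": {"plan": [[[-0.1,-0.1,-2.5],0,0.25],[[0,0,-1.8],0,0.25],[[0,0,0],0,0.8],[[0,0,0],0,0.8],[[0,0,0],0,0.8]]}}

```text
time_s: 58.5
ee_pos: [618.1, -2.6, 32.2]
ee_rot: [179.8, -0.0, 88.5]
force: [0.6, -0.1, 2.4]
gripper_width: 48.2
gripper_force: 20.0
```

{"fn": "move_arm", "kwargs": {"plan": [[[0,0,0],0,0.8],[[0,0,0],0,0.8],[[0,0,0],0,0.8]]}}

```text
time_s: 58.8
ee_pos: [618.1, -2.5, 32.2]
ee_rot: [179.8, -0.0, 88.5]
force: [-0.0, -0.6, 6.5]
gripper_width: 48.2
gripper_force: 20.0
```

{"fn": "move_arm", "kwargs": {"plan": [[[0,0,4.5],0,0.8],[[0,0,4.5],0,0.8],[[0,0,3],0,0.8],[[-2.4,-3.8,0],5,0.8],[[-2.4,-3.8,0],6.3,0.8]]}}

```text
time_s: 59.3
ee_pos: [569.3, -78.9, 151.8]
ee_rot: [179.8, 0.1, 100.2]
force: [-0.4, -1.1, -0.7]
gripper_width: 48.2
gripper_force: 20.0
```

{"fn": "move_arm", "kwargs": {"plan": [[[-2.4,-3.9,0],0,0.8],[[-1.8,-4.5,0],0,0.8],[[-1.8,-4.5,0],0,0.8],[[-1.2,-4.5,0],0,0.8],[[-1.2,-4.5,0],0,0.8]]}}

```text
time_s: 59.8
ee_pos: [483.9, -299.3, 150.7]
ee_rot: [180.0, 0.0, 99.8]
force: [1.6, -0.6, -0.1]
gripper_width: 47.9
gripper_force: 20.0
```

{"fn": "move_arm", "kwargs": {"plan": [[[-1.2,-4.5,0],0,0.8],[[0,-4.5,0],0,0.8],[[0,0,-3],0,0.8],[[0,0,0],0,0.8],[[0,0,0],0,0.8]]}}

```text
time_s: 60.3
ee_pos: [472.3, -386.8, 119.9]
ee_rot: [-179.9, -0.1, 99.8]
force: [0.2, 0.4, -0.7]
gripper_width: 48.1
gripper_force: 20.0
```

Run:
```python
from h import *
np.set_printoptions(precision=1,suppress=True)
s=env.state();print(s["time_s"],s["ee_pos"],s["ee_rot"],s["gripper_width"])
p=env.grab_frame("wrist");P=cloud(p); save(p,"w17")
print("tray rim",rect(P,9,15,(380,565,-440,-240)))
```

```text
60.3 [ 472.3 -386.8  119.9] [-179.9   -0.1   99.8] 48.14108768603153
tray rim [array([ 462.2, -326.4]), array([126.3, 181. ]), np.float64(9.6), np.int64(2925), array([ 452.1, -306.5], dtype=float32)]
```

{"fn": "move_arm", "kwargs": {"plan": [[[0.15,-0.1,-4],0,0.8],[[0,0,-3],0,0.8],[[0,0,-1.5],0,0.8],[[0,0,-0.6],0,0.8],[[0,0,0],0,0.8]]}}

```text
time_s: 60.85
ee_pos: [475.0, -388.1, 29.8]
ee_rot: [180.0, 0.0, 99.9]
force: [-0.4, 0.6, -1.0]
gripper_width: 47.7
gripper_force: 20.0
```

{"fn": "move_arm", "kwargs": {"plan": [[[0,0,0],0,0.8],[[0,0,0],0,0.8]]}}

```text
time_s: 61.05
ee_pos: [475.3, -389.1, 30.9]
ee_rot: [179.9, 0.1, 99.8]
force: [0.5, 0.6, -0.8]
gripper_width: 48.0
gripper_force: 20.0
```

{"fn": "move_arm", "kwargs": {"plan": [[[0,0,-0.3],0,0.8],[[0,0,-0.15],0,0.8],[[0,0,0],0,0.8]]}}

```text
time_s: 61.35
ee_pos: [474.7, -389.0, 26.2]
ee_rot: [179.9, 0.1, 99.8]
force: [0.3, 0.8, 5.1]
gripper_width: 47.8
gripper_force: 20.0
```

{"fn": "move_arm", "kwargs": {"plan": [[[0,0,0],0,0.25],[[0,0,0],0,0.25],[[0,0,0],0,0.25],[[0,0,4],0,0.25],[[0,0,4.5],0,0.25]]}}

```text
time_s: 61.85
ee_pos: [473.1, -387.6, 108.6]
ee_rot: [-179.8, -0.2, 99.8]
force: [0.7, 0.2, -0.1]
gripper_width: 68.5
gripper_force: 0.0
```

{"fn": "move_arm", "kwargs": {"plan": [[[0,0,3.8],0,0.25],[[0,4.5,0],-6,0.25],[[0,4.5,0],-5.3,0.25],[[1.6,4.4,0],0,0.25],[[2.4,4.1,0],0,0.25]]}}

```text
time_s: 62.35
ee_pos: [513.4, -211.9, 148.0]
ee_rot: [-180.0, -0.0, 88.4]
force: [0.5, -0.6, 0.4]
gripper_width: 68.4
gripper_force: 0.0
```

{"fn": "move_arm", "kwargs": {"plan": [[[2.4,4.1,0],0,0.25],[[2.5,4.1,0],0,0.25],[[2.5,4.1,0],0,0.25],[[2.5,4.1,0],0,0.25],[[0.2,1.2,0],0,0.25]]}}

```text
time_s: 62.85
ee_pos: [617.7, -33.6, 147.3]
ee_rot: [179.9, -0.1, 88.7]
force: [0.5, -0.5, -0.2]
gripper_width: 68.4
gripper_force: 0.0
```

{"fn": "move_arm", "kwargs": {"plan": [[[0,0,0],0,0.25],[[0,0,0],0,0.25],[[0,0,0],0,0.25]]}}

```text
time_s: 63.15
ee_pos: [614.6, -39.1, 147.8]
ee_rot: [-180.0, 0.0, 88.4]
force: [-0.2, 0.1, -0.4]
gripper_width: 68.2
gripper_force: 0.0
```

Run:
```python
from h import *
np.set_printoptions(precision=1,suppress=True)
for n in ("scene","side"):
    p=env.grab_frame(n);P=cloud(p); print("A in tray",rect(P,46,54,(420,530,-440,-340)))
    for b in [(570,655,-95,-58),(570,655,-56,-15)]: print("  foot",rect(P,53.5,60,b))
s=env.state();print(s["time_s"],s["ee_pos"],s["ee_rot"],s["gripper_width"])
```

```text
A in tray [array([ 475.6, -390.3]), array([47., 37.]), np.float64(10.4), np.int64(206), array([ 477.9, -392. ], dtype=float32)]
  foot [array([612.6, -76.5]), array([55. , 36.4]), np.float64(0.0), np.int64(117), array([618.5, -78.4], dtype=float32)]
  foot [array([617.4, -38.7]), array([33.3, 48. ]), np.float64(88.3), np.int64(101), array([619. , -41.5], dtype=float32)]
A in tray [array([ 474.2, -391.5]), array([49.1, 36.6]), np.float64(7.9), np.int64(194), array([ 470.9, -394.2], dtype=float32)]
  foot [array([612.7, -76.8]), array([35.7, 46.4]), np.float64(88.9), np.int64(74), array([611.3, -79.9], dtype=float32)]
  foot [array([615.1, -39. ]), array([33.5, 48.6]), np.float64(89.6), np.int64(68), array([612.3, -42. ], dtype=float32)]
63.25 [614.8 -39.1 147.9] [180.    0.   88.4] 68.82528631510924
```

{"fn": "move_arm", "kwargs": {"plan": [[[0.1,0.1,-4],0,0.25],[[0,0,-3.5],0,0.25],[[0,0,-2.5],0,0.25],[[0,0,-1.5],0,0.25],[[0,0,0],0,0.25]]}}

```text
time_s: 63.75
ee_pos: [614.2, -37.6, 30.5]
ee_rot: [-179.7, -0.0, 88.4]
force: [0.5, -0.3, -0.2]
gripper_width: 68.3
gripper_force: 0.0
```

{"fn": "move_arm", "kwargs": {"plan": [[[0,0,0],0,0.8],[[0,0,0],0,0.8],[[0,0,0],0,0.8],[[0,0,0],0,0.8],[[0,0,0],0,0.8]]}}

```text
time_s: 64.25
ee_pos: [617.1, -36.9, 34.1]
ee_rot: [179.9, 0.0, 88.5]
force: [-1.0, -0.6, 6.9]
gripper_width: 47.6
gripper_force: 20.0
```

{"fn": "move_arm", "kwargs": {"plan": [[[0,0,4.5],0,0.8],[[0,0,4.5],0,0.8],[[0,0,2.5],0,0.8],[[-2.2,-3.5,0],5,0.8],[[-2.2,-3.5,0],6.3,0.8]]}}

```text
time_s: 64.75
ee_pos: [572.5, -106.6, 148.7]
ee_rot: [179.9, 0.0, 100.2]
force: [-0.5, -1.0, -2.5]
gripper_width: 47.7
gripper_force: 20.0
```

{"fn": "move_arm", "kwargs": {"plan": [[[-2.2,-3.7,0],0,0.8],[[-2.2,-3.7,0],0,0.8],[[-2.2,-3.7,0],0,0.8],[[-2,-3.8,0],0,0.8],[[-1.3,-3.8,0],0,0.8]]}}

```text
time_s: 65.25
ee_pos: [471.5, -294.5, 147.6]
ee_rot: [-180.0, -0.0, 99.8]
force: [1.2, -0.8, -1.2]
gripper_width: 48.2
gripper_force: 20.0
```

{"fn": "move_arm", "kwargs": {"plan": [[[-1,-3.8,0],0,0.8],[[0,0,-4],0,0.8],[[0,0,-3],0,0.8],[[0,0,0],0,0.8],[[0,0,0],0,0.8]]}}

```text
time_s: 65.75
ee_pos: [463.4, -331.5, 77.9]
ee_rot: [-180.0, -0.0, 99.8]
force: [1.3, -0.4, -1.0]
gripper_width: 47.9
gripper_force: 20.0
```

{"fn": "move_arm", "kwargs": {"plan": [[[0,0,0],0,0.8]]}}

```text
time_s: 65.85
ee_pos: [464.6, -332.1, 79.5]
ee_rot: [179.9, 0.1, 99.8]
force: [0.1, 0.7, -0.7]
gripper_width: 47.5
gripper_force: 20.0
```

{"fn": "move_arm", "kwargs": {"plan": [[[0,0,-2.5],0,0.8],[[0,0,-1.5],0,0.8],[[0,0,-0.5],0,0.8],[[0,0,0],0,0.8],[[0,0,0],0,0.8]]}}

```text
time_s: 66.35
ee_pos: [464.3, -332.1, 34.1]
ee_rot: [179.9, 0.1, 99.8]
force: [0.4, -0.3, -1.0]
gripper_width: 47.7
gripper_force: 20.0
```

{"fn": "move_arm", "kwargs": {"plan": [[[0,0,-0.4],0,0.8],[[0,0,-0.2],0,0.8],[[0,0,0],0,0.8]]}}

```text
time_s: 66.65
ee_pos: [463.9, -332.0, 28.0]
ee_rot: [179.9, 0.1, 99.8]
force: [-0.9, 0.1, 5.3]
gripper_width: 48.4
gripper_force: 20.0
```

{"fn": "move_arm", "kwargs": {"plan": [[[0,0,0],0,0.25],[[0,0,0],0,0.25],[[0,0,0],0,0.25],[[0,0,4],0,0.25],[[0,0,4.5],0,0.25]]}}

```text
time_s: 67.15
ee_pos: [462.1, -330.7, 110.8]
ee_rot: [-179.8, -0.2, 99.8]
force: [0.9, -1.4, -0.2]
gripper_width: 68.3
gripper_force: 0.0
```

{"fn": "move_arm", "kwargs": {"plan": [[[0,0,3.5],0,0.25],[[0.8,4.2,0],-6,0.25],[[2.3,4,0],-5.3,0.25],[[2.4,3.6,0],0,0.25],[[2.4,3.5,0],0,0.25]]}}

```text
time_s: 67.65
ee_pos: [542.9, -177.1, 146.9]
ee_rot: [180.0, 0.0, 88.5]
force: [1.0, -0.2, -0.0]
gripper_width: 68.2
gripper_force: 0.0
```

{"fn": "move_arm", "kwargs": {"plan": [[[2.4,3.5,0],0,0.25],[[2.4,3.5,0],0,0.25],[[2.4,3.5,0],0,0.25],[[0,0,0],0,0.25],[[0,0,0],0,0.25]]}}

```text
time_s: 68.15
ee_pos: [614.3, -72.8, 146.1]
ee_rot: [-179.9, 0.0, 88.6]
force: [0.7, -0.3, 0.3]
gripper_width: 68.5
gripper_force: 0.0
```

Run:
```python
from h import *
np.set_printoptions(precision=1,suppress=True)
for n in ("scene","side"):
    p=env.grab_frame(n);P=cloud(p); print("tray",rect(P,46,54,(420,530,-440,-365)),rect(P,46,54,(420,530,-358,-300)))
    print("  foot",rect(P,53.5,60,(570,655,-95,-50)))
s=env.state();print(s["time_s"],s["ee_pos"],s["ee_rot"],s["gripper_width"])
```

```text
tray [array([ 476. , -390.9]), array([49.1, 37.5]), np.float64(10.8), np.int64(201), array([ 478.1, -391.7], dtype=float32)] [array([ 464.4, -334.9]), array([48.9, 37.2]), np.float64(11.4), np.int64(186), array([ 467. , -336.9], dtype=float32)]
  foot [array([616.3, -76.2]), array([37.2, 48.2]), np.float64(88.7), np.int64(116), array([617.3, -79.6], dtype=float32)]
tray [array([ 474. , -391.2]), array([50. , 36.5]), np.float64(9.3), np.int64(196), array([ 470.9, -394.3], dtype=float32)] [array([ 463.8, -335.6]), array([47.6, 37.3]), np.float64(7.9), np.int64(172), array([ 460.9, -339.3], dtype=float32)]
  foot [array([614.8, -77.1]), array([35.3, 48.1]), np.float64(89.2), np.int64(70), array([611.4, -79.6], dtype=float32)]
68.25 [613.6 -74.3 146.5] [-179.9    0.    88.5] 68.35752044768758
```

{"fn": "move_arm", "kwargs": {"plan": [[[0.1,0.15,-4],0,0.25],[[0,0,-3.5],0,0.25],[[0,0,-2],0,0.25],[[0,0,0],0,0.25],[[0,0,0],0,0.25]]}}

```text
time_s: 68.75
ee_pos: [615.3, -73.2, 52.3]
ee_rot: [180.0, 0.0, 88.4]
force: [-0.5, -1.2, 1.2]
gripper_width: 68.2
gripper_force: 0.0
```

{"fn": "move_arm", "kwargs": {"plan": [[[0,0,-1],0,0.25],[[0,0,-0.8],0,0.25],[[0,0,0],0,0.8],[[0,0,0],0,0.8],[[0,0,0],0,0.8]]}}

```text
time_s: 69.25
ee_pos: [615.6, -72.1, 34.1]
ee_rot: [180.0, 0.0, 88.5]
force: [0.4, -0.3, -0.5]
gripper_width: 48.1
gripper_force: 20.0
```

{"fn": "move_arm", "kwargs": {"plan": [[[0,0,0],0,0.8],[[0,0,0],0,0.8],[[0,0,0],0,0.8]]}}

```text
time_s: 69.55
ee_pos: [615.6, -72.1, 34.1]
ee_rot: [180.0, 0.0, 88.5]
force: [-0.2, 0.4, 0.9]
gripper_width: 47.9
gripper_force: 20.0
```

{"fn": "move_arm", "kwargs": {"plan": [[[0,0,4.5],0,0.8],[[0,0,4.5],0,0.8],[[0,0,2.5],0,0.8],[[-2.7,-3.4,0],5,0.8],[[-2.7,-3.4,0],6.3,0.8]]}}

```text
time_s: 70.05
ee_pos: [561.4, -140.2, 149.5]
ee_rot: [179.9, 0.1, 100.2]
force: [-1.4, -1.4, -2.4]
gripper_width: 48.1
gripper_force: 20.0
```

{"fn": "move_arm", "kwargs": {"plan": [[[-2.7,-3.4,0],0,0.8],[[-2.7,-3.4,0],0,0.8],[[-2.7,-3.4,0],0,0.8],[[-2.5,-3.5,0],0,0.8],[[0,0,-3],0,0.8]]}}

```text
time_s: 70.55
ee_pos: [454.9, -282.3, 121.7]
ee_rot: [179.7, 0.4, 99.5]
force: [1.3, -0.1, -2.1]
gripper_width: 47.9
gripper_force: 20.0
```

{"fn": "move_arm", "kwargs": {"plan": [[[0,0,-4],0,0.8],[[0,0,-2],0,0.8],[[0,0,0],0,0.8],[[0,0,0],0,0.8]]}}

```text
time_s: 70.95
ee_pos: [455.5, -277.2, 59.0]
ee_rot: [180.0, -0.0, 99.8]
force: [-0.6, 0.0, -1.7]
gripper_width: 48.1
gripper_force: 20.0
```

{"fn": "move_arm", "kwargs": {"plan": [[[0,0,-1.5],0,0.8],[[0,0,-1],0,0.8],[[0,0,-0.4],0,0.8],[[0,0,-0.2],0,0.8],[[0,0,0],0,0.8]]}}

```text
time_s: 71.45
ee_pos: [455.7, -277.3, 28.2]
ee_rot: [180.0, 0.0, 99.8]
force: [0.5, -0.5, -1.5]
gripper_width: 47.9
gripper_force: 20.0
```

{"fn": "move_arm", "kwargs": {"plan": [[[0,0,0],0,0.8],[[0,0,0],0,0.8]]}}

```text
time_s: 71.65
ee_pos: [455.6, -277.2, 28.1]
ee_rot: [180.0, 0.0, 99.8]
force: [1.0, 1.2, -1.2]
gripper_width: 47.9
gripper_force: 20.0
```

Lowering 1 mm more, releasing, and moving clear for a final look.

{"fn": "move_arm", "kwargs": {"plan": [[[0,0,-0.1],0,0.8],[[0,0,0],0,0.8],[[0,0,0],0,0.25],[[0,0,0],0,0.25],[[0,0,0],0,0.25]]}}

```text
time_s: 72.15
ee_pos: [455.4, -277.2, 26.7]
ee_rot: [180.0, 0.0, 99.8]
force: [0.9, 0.4, -0.4]
gripper_width: 67.5
gripper_force: 0.0
```

{"fn": "move_arm", "kwargs": {"plan": [[[0,0,4],0,0.25],[[0,0,4.5],0,0.25],[[0,0,4.5],0,0],[[0,4.5,2],0,0],[[0,4.5,2],0,0]]}}

```text
time_s: 72.65
ee_pos: [455.6, -186.9, 198.2]
ee_rot: [179.9, 0.1, 99.6]
force: [1.3, 0.9, -0.2]
gripper_width: 89.2
gripper_force: 0.0
```

{"fn": "move_arm", "kwargs": {"plan": [[[0,4.5,0],0,0],[[0,4.5,0],0,0],[[0,4.5,0],0,0],[[0,0,0],0,0],[[0,0,0],0,0]]}}

```text
time_s: 73.15
ee_pos: [455.3, -51.5, 196.7]
ee_rot: [180.0, 0.0, 100.0]
force: [0.4, -0.9, 0.0]
gripper_width: 91.1
gripper_force: 0.0
```

Run:
```python
from h import *
np.set_printoptions(precision=1,suppress=True)
s=env.state();print(s["time_s"],s["ee_pos"],s["gripper_width"])
for n in ("scene","side"):
    p=env.grab_frame(n);P=cloud(p)
    if n=="scene": save(p,"final",(110,100,330,330),2.6)
    for b in [(420,530,-440,-365),(420,530,-358,-300),(400,520,-308,-245)]: print("tray",rect(P,46,54,b))
    print("drv",rect(P,90,140,(590,660,-270,-200)),"max z",P[(abs(P[...,0]-623)<10)&(abs(P[...,1]+231)<10)][:,2].max(),"jaw",rect(P,48,56,(580,655,-60,75)),"lever",rect(P,66,80,(590,660,200,250)))
```

```text
73.15 [455.3 -51.5 196.7] 91.08363216625796
tray [array([ 474.7, -390. ]), array([48.6, 38.1]), np.float64(10.3), np.int64(205), array([ 478., -392.], dtype=float32)]
tray [array([ 462.8, -325.6]), array([47.9, 56.1]), np.float64(10.6), np.int64(192), array([ 466.3, -335.8], dtype=float32)]
tray [array([ 457.6, -281.1]), array([48.6, 38. ]), np.float64(10.6), np.int64(167), array([ 459. , -283.4], dtype=float32)]
drv [array([ 623.2, -231.7]), array([23.9, 25.3]), np.float64(73.8), np.int64(132), array([ 625.5, -234.9], dtype=float32)] max z 114.85784444135766 jaw [array([619. ,  50.4]), array([57.2, 45.3]), np.float64(0.5), np.int64(152), array([619. ,  52.4], dtype=float32)] lever [array([624.5, 219. ]), array([33.2, 33.6]), np.float64(8.8), np.int64(71), array([623.7, 217.9], dtype=float32)]
tray [array([ 474.3, -391.4]), array([49.1, 37.3]), np.float64(9.5), np.int64(195), array([ 471. , -394.1], dtype=float32)]
tray [array([ 461.7, -326.8]), array([48.8, 57. ]), np.float64(6.6), np.int64(179), array([ 459.8, -338.1], dtype=float32)]
tray [array([ 455.9, -281.8]), array([47.3, 37.1]), np.float64(8.8), np.int64(151), array([ 453.2, -285.6], dtype=float32)]
drv [array([ 621.6, -232.1]), array([27.8, 24.7]), np.float64(74.9), np.int64(117), array([ 618.9, -235.6], dtype=float32)] max z 113.17447181640557 jaw [array([617.1,  50. ]), array([48.3, 58.5]), np.float64(89.7), np.int64(112), array([615.4,  53.1], dtype=float32)] lever [array([619.6, 218.2]), array([31.1, 34.1]), np.float64(3.8), np.int64(42), array([616.7, 218.5], dtype=float32)]
```

View pics/final.png

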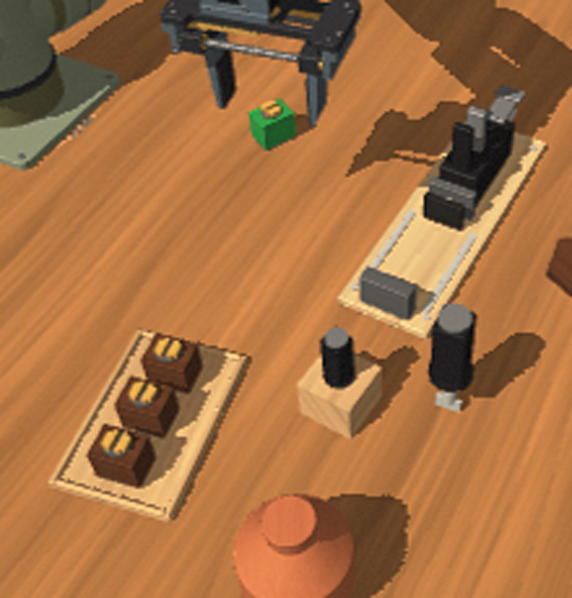

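The three feet stand in the tray (crop (170,365), (147,405), (120,455)), the driver is in its block at (338,360), and the jaw is back. Handing in.

```bash
python3 -c "
from workcell import env
print(env.job_done())"
```

```text
the job is handed in; nothing more can be done
None
```

The job is done and handed in at about 73 s: the three feet were clamped, their cams turned to the clockwise stop, the jaw run fully back, the feet stood in the tray, and the driver put back in its block (before the second jaw release, to free the hand).

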